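# Wind the bench screw press down on a whetstone with its folding crank

## Task

The red whetstone has been set on its wooden base under the small bench screw press. Flip the folded crank handle fully upright and wind it clockwise until the platen presses the stone firmly onto its base: the handle should then pull about 4 N harder than it did running free; clearly more would crack the stone. Leave the press tight, with the handle folded down flat over its arm again so that it cannot catch a sleeve while the bond sets, and do not push the other things on the bench about.

Things in the scene. Friction and masses are not known exactly. Their poses are not given: they have to be found in the camera images.
- press: two-column bench screw press, fixed: grey base plate 160 (x) x 190 (y) x 16 mm; steel columns at y = +-62 mm; grey crosshead, 46 mm deep, 94 to 116 mm above the bench, column nuts up to 132 mm. Origin: on the vertical screw's axis, at bench height; z up. The stone lies along x between the columns, on a wooden base whose thickness differs by several mm from run to run.
- screw_top (a point): point on the vertical screw's axis, level with the handle's pin. Crank, screw and platen go down together, 20 mm a turn, as the crank is turned clockwise seen from above, and stay where left. The platen, 80 x 76 mm, hangs under the screw on packing that also differs by several mm: it meets the stone after 0.3 to 1.1 turns, then the force climbs steeply, to 70 N within 0.3 to 0.4 rad.
- crank_pivot (a point): pin of the folding handle at the outer end of the crank arm, 55 mm from the screw's axis, 180 to 184 mm above the bench at the start. The dark steel arm (14 mm wide, 22 mm at the pin; its top 16 mm below the pin) runs from the screw to here. Turning takes about 6.5 N at the handle while the platen is free (about 4 N is left when the hand pauses), plus 0.58 N for every 10 N of press force: 4 N more at 70 N.
- crank_handle (a joint): fold angle of the crank handle about its pin (rad): 0 = folded flat, lying over the arm and pointing from the pin towards the screw's axis; 1.571 = upright against its stop, pointing straight up. The hinge axis is horizontal and square to the arm. A stiff hinge (about 0.05 N m) keeps it where it is put.
- ball_centre (a point): centre of the black ball, 24 mm across, at the free end of the folding handle, 46 mm from the pin; the waisted neck from the pin to the ball is at most 15 mm thick. Ball and neck spin freely about the handle's long axis, so a hand may keep its own direction while it winds. Folded, the ball is level with the pin, close to the screw's axis, 16 mm above the arm's top.
- whetstone: red-brown whetstone, 60 (x) x 180 (y) x 24 (z) mm, lying flat on its wooden base between the base's two low end cleats, under the cork-faced steel platen of the press, which starts 7 to 22 mm above it. Origin: centre of its underside. It cracks if pressed with more than 120 N; 40 to 110 N is right.
- masking_tape: roll of masking tape, 54 mm across, 25 mm tall, lying flat
- wax_bar: dark red wax bar, 35x105x24 mm, lying flat
- grey_stone: grey whetstone, 50x150x20 mm, lying flat

How it is judged:
By the outcome, as a careful person would: the job done as asked, in the order asked, and still so for the second after the job is handed in, with the robot touching nothing.
It also fails if it takes over 72 s, if anything falls off the work surface, if the arm or the gripper's body presses on something with over 40 N, if the wrist force passes 120 N, or if a joint passes its speed limit or range.

## Robot

A 6-joint arm with a two-finger parallel gripper is mounted at the origin on a cart in front of the work surface, level with it; the furniture and walls round the work are solid. World frame = base frame: x ahead of the robot, y to its left, z up, the work surface at z = 0. Lengths are in m, angles in degrees, forces in N, time in s.
With the tool pointing down it reaches from about 0.375 to 0.9 m from the base axis. Payload 3.1 kg.
Tool frame: the origin (TCP) lies at the centre of the arm's flange, where the gripper is bolted on; the fingertips stand 182 mm ahead of it and the grasp point (between the pads) lies 164 mm ahead of it; x points along the fingers, z is the direction in which the jaws open and shut, and the axes are right-handed (so a half turn about x gives the same grasp; the last joint's range is limited). The gripper opens to 87 mm and grips with 3 to 60 N. Pads are 19 mm wide; open, the fingers measure 117 mm over their backs; the gripper's body (75 mm by 190 mm) begins 51 mm behind the grasp point.
Start: joints at [-85.915, 30.224, 82.088, -0, 67.689, -10.227], TCP at [0.155, -0.606, 0.405] pointing down, gripper open.
Joint ranges: [-176.69, 176.69], [-43.24, 126.21], [12.49, 139.97], [-82, 262], [0, 151.66], [-163.58, 163.58]. Speed limits (degrees/s): [159.86, 159.86, 180, 180, 180, 180].

## Interface

Orientations are given as a 3x3 rotation matrix whose columns are the frame's x, y, z axes.
In Python, from rig import bot gives the robot as it stands.
- The arm moves only by the shell command python3 -m crank 'ROWS' [OPENING]. ROWS is JSON, a list of rows, each an object with "offset": the shift along the tool's x, y, z in m, a list of three; "spin": the turn about the tool's x in rad. A call has 1 to 12 rows; each row shifts and turns the commanded pose from where the row before left it, along the tool's axes as they then stand; what a row does not reach is not made up. A row lasts 1/10 s, in which the tool goes at most 50 mm and 8.59 degrees, less where a joint would pass 70% of its speed; a pose out of reach is approached as far as the arm can. A call is refused whole if a number of a shift passes 0.05 or a number of a turn 0.15, either way. A call with a gripper value outside its range is refused whole. OPENING is the finger opening in m, from 0 to 0.087, set as the call begins (- or left out, the last holds). The fingers move at their own pace and stop on an object; the grip force is fixed at half the most. Time passes only in rows, so rows that do not move let the fingers close. It gives the time, the measured TCP pose, the force and the opening at its end, in the units of the state.
- bot.read_state(): the state, without advancing time (a new reading comes with each control period).
- bot.capture(name): name is "scene" or "top" or "wrist"; returns a dict with "pixels" (384x512x3 uint8, blue, green, red), "depth" (384x512 float32, m along the optical axis (not along the pixel's ray), 0 where there is no reading), "K" (3x3 intrinsics, pixels), "world_to_cam" (4x4, takes a point from world to camera coordinates). Camera axes: x right, y up, looking along -z (the intrinsics and any distortion apply to the point x, -y, -z); pixel columns grow to the right and rows downward; lengths in m; the calibration is good to about 2 mm. The wrist camera is an equidistant fisheye: a pixel r from the principal point sees the ray r / f radians off the axis. A picture is of the moment at which its call begins.
- bot.hand_in(): hands the job in, once; it reports no verdict.
Trained networks look in a picture, given as the dict that the camera call returned (one of the last four; its "shot" number tells which), for a name from the list of things; names that differ only in an ending like _2 or _b are one class to them, and where a whole thing is asked for, a point or a joint stands for the part that bears it (a point fixed in the world has none). Each returns a list of dicts, best first, with "p" (0 to 1); they miss things now and then, are a little off and sometimes report something else, mostly with a low value. They report only what shows in the picture. A call takes as long as a camera call.
- bot.regions_of(label, picture): "region" (384x512 bool, what is visible of it) and "extent" ([centre column, centre row, width, height] in pixels, round what is visible of it).
The state is a dict: "time_s": time; "joint_positions": joint angles; "qvel": joint speeds; "tau": joint torques, N m; "position": TCP position; "tcp_rot": TCP orientation; "force": force on the tool from outside, world axes, zero at the start; "moment": the same for the moment, N m; "opening": opening from 0.0 (shut) to 1.0 (fully open).
Only numpy, scipy, OpenCV 4.12 (cv2) and the standard library are available. Lean on these libraries where they do the work, as an engineer would, in place of code of your own. Each camera call takes 0.05 s, during which the arm holds its last target.

## Working session

There is one attempt and no reset: what is moved stays moved. The work goes in short steps, Python scripts to look and compute and a shell command to move; the robot and the scene stay as the last step left them, time stands still between calls to the robot, and variables do not carry over. Pictures are saved under pics/ and viewed, and the job is handed in when it is done.

```bash
ls; mkdir -p pics; python3 - <<'E'
from rig import bot
import cv2,numpy as np,pickle
s=bot.read_state(); print(s)
for n in ["scene","top","wrist"]:
    c=bot.capture(n); cv2.imwrite(f"pics/a_{n}.png",c["pixels"]); pickle.dump(c,open(f"pics/a_{n}.pkl","wb"))
    print(n,c["K"],c["world_to_cam"],c.keys())
    for l in ["press","crank_handle","ball_centre","crank_pivot","whetstone","masking_tape","wax_bar","grey_stone"]:
        r=bot.regions_of(l,c)
        print(l,[(round(x["p"],2),x["extent"]) for x in r[:2]])
        if r: pickle.dump(r[0],open(f"pics/a_{n}_{l}.pkl","wb"))
E
```

```text
pics
{'time_s': 0.0, 'joint_positions': array([-8.59147375e+01,  3.02775365e+01,  8.21580726e+01, -1.64822896e-03,
        6.76885077e+01, -1.02261219e+01]), 'qvel': array([ 0.01288537, -0.02609827,  0.11274069, -0.06293519,  0.00785541,
        0.08755677]), 'tau': array([ 5.63784870e-04, -4.40034306e+01, -1.76591760e+01,  6.32326794e-02,
        5.81008801e-02, -1.62421011e-04]), 'position': array([ 0.15450663, -0.60523295,  0.40377718]), 'tcp_rot': array([[-1.80871016e-04,  9.68963960e-01,  2.47201964e-01],
       [ 2.15884620e-03,  2.47201771e-01, -9.68961622e-01],
       [-9.99997653e-01,  3.58413949e-04, -2.13655580e-03]]), 'force': array([-0.46987468,  0.25469192, -0.34761384]), 'moment': array([0.01060368, 0.01682683, 0.01182265]), 'opening': 1.0026719841011735}
scene [[443.34362964   0.         253.81634223]
 [  0.         443.34362964 188.91519342]
 [  0.           0.           1.        ]] [[-0.49225773 -0.87012016 -0.02394246  0.4668859 ]
 [ 0.45323447 -0.27969977  0.84637259 -0.28171006]
 [-0.74314255  0.4057819   0.53205282 -0.89726611]
 [ 0.          0.          0.    
[... 1113 characters left out ...]
])]
whetstone [(0.69, [241.2, 205.3, 27.5, 56.0])]
masking_tape [(0.57, [309.5, 208.6, 24.4, 17.2])]
wax_bar [(0.63, [182.5, 256.1, 27.6, 23.9])]
grey_stone [(0.85, [312.9, 144.8, 45.1, 30.5])]
wrist [[297.31863964   0.         252.71498965]
 [  0.         297.31863964 188.98488417]
 [  0.           0.           1.        ]] [[ 0.24678812 -0.96906827  0.00152242 -0.6252533 ]
 [ 0.93692335  0.23820005 -0.25580339  0.0306505 ]
 [ 0.24752831  0.06455563  0.96672763 -0.38799632]
 [ 0.          0.          0.          1.        ]] dict_keys(['pixels', 'depth', 'K', 'world_to_cam', 'shot'])
press []
crank_handle []
ball_centre []
crank_pivot []
whetstone []
masking_tape []
wax_bar []
grey_stone []
```

```bash
python3 - <<'E'
import cv2
a=cv2.imread("pics/a_scene.png")[140:300,150:350]; cv2.imwrite("pics/b1.png",cv2.resize(a,None,fx=4,fy=3.75,interpolation=cv2.INTER_CUBIC))
a=cv2.imread("pics/a_top.png")[120:290,150:350]; cv2.imwrite("pics/b2.png",cv2.resize(a,None,fx=3.5,fy=3.5,interpolation=cv2.INTER_CUBIC))
E
```

```text
(no output)
```

View pics/a_scene.png

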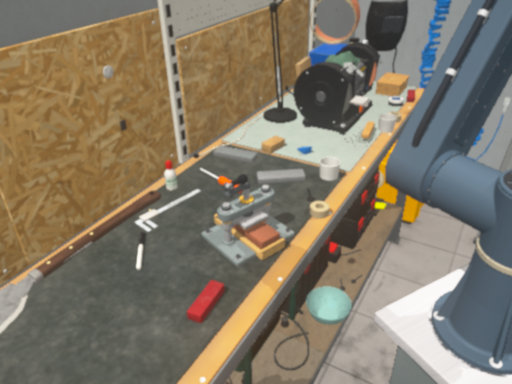

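View pics/b1.png

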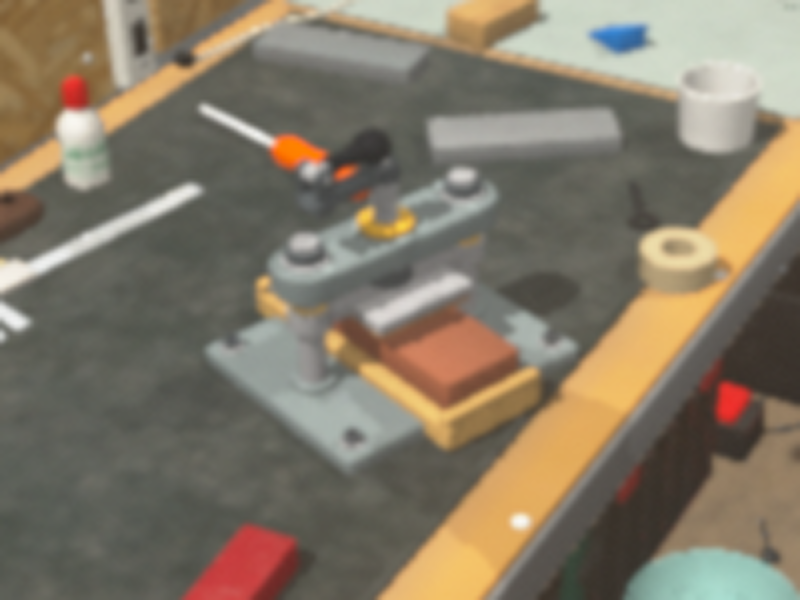

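View pics/b2.png

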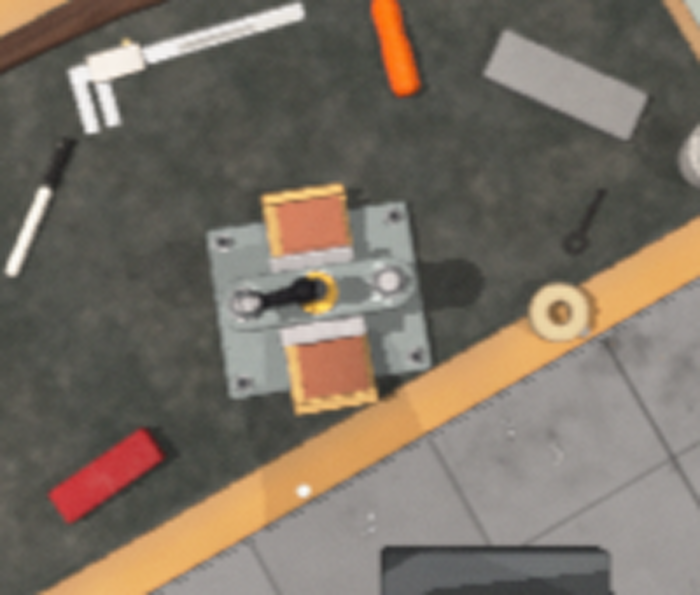

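Picture: the press sits at about (241,204) in the top view with the crank arm pointing left (+y). The ball is at about (238,203), near the screw axis. The wax bar is lower left, the tape to the right and the grey stone upper right.

```bash
cat > h.py <<'E'
import numpy as np,pickle,cv2
def back(c,u,v,z=None,d=None):
    K=c["K"];T=c["world_to_cam"];R=T[:3,:3];t=T[:3,3]
    r=np.array([(u-K[0,2])/K[0,0],-(v-K[1,2])/K[1,1],-1.])
    C=-R.T@t; w=R.T@r
    if d is None: d=(z-C[2])/w[2]
    return C+w*d
def proj(c,p):
    K=c["K"];T=c["world_to_cam"];q=T[:3,:3]@np.asarray(p)+T[:3,3]
    return K[0,0]*q[0]/-q[2]+K[0,2], K[1,1]*-q[1]/-q[2]+K[1,2]
def cloud(c):
    K=c["K"];T=c["world_to_cam"];v,u=np.mgrid[:384,:512];d=c["depth"]
    p=np.stack([(u-K[0,2])/K[0,0]*d,-(v-K[1,2])/K[1,1]*d,-d],-1)
    return (p-T[:3,3])@T[:3,:3]
E
python3 - <<'E'
from h import *
np.set_printoptions(precision=4,suppress=True)
t=pickle.load(open("pics/a_top.pkl","rb"));s=pickle.load(open("pics/a_scene.pkl","rb"))
cr=lambda x,y:(x/3.5+150-.36,y/3.5+120-.36)
n1=back(t,*cr(247,302),z=.132);n2=back(t,*cr(388,280),z=.132)
print("nuts",n1,n2,(n1+n2)/2,np.linalg.norm(n1-n2))
print("ball",back(t,*cr(314,290),z=.182)); 
# base-plate corners
for p in [(208,236),(406,202),(432,366),(232,398)]: print("corner",back(t,*cr(*p),z=.016))
P=cloud(t); 
for v in range(196,214): print(v,[f"{1000*P[v,u,2]:.0f}" for u in range(214,268,2)])
for f in ["a_top_crank_pivot","a_top_ball_centre","a_top_crank_handle"]:
    m=pickle.load(open(f"pics/{f}.pkl","rb"))["region"]; q=P[m]; q=q[q[:,2]>.1]
    print(f,len(q),q.mean(0),q.min(0),q.max(0))
P=cloud(s)
for f in ["a_scene_crank_pivot","a_scene_ball_centre"]:
    m=pickle.load(open(f"pics/{f}.pkl","rb"))["region"]; q=P[m]; q=q[q[:,2]>.1]
    print(f,len(q),q.mean(0),q.min(0),q.max(0))
for z,nm in [((0.025),'masking_tape'),(.024,'wax_bar'),(.02,'grey_stone')]:
    e=pickle.load(open(f"pics/a_top_{nm}.pkl","rb"))["extent"];print(nm,back(t,e[0],e[1],z=z))
E
```

```text
nuts [0.5036 0.3232 0.132 ] [0.5231 0.2049 0.132 ] [0.5133 0.2641 0.132 ] 0.11992348775114309
ball [0.5111 0.2661 0.182 ]
corner [0.5707 0.3691 0.016 ]
corner [0.6046 0.1841 0.016 ]
corner [0.4514 0.1592 0.016 ]
corner [0.4205 0.3441 0.016 ]
196 ['17', '20', '17', '14', '11', '13', '12', '75', '75', '74', '74', '74', '75', '114', '115', '118', '114', '118', '117', '119', '117', '116', '115', '116', '119', '117', '117']
197 ['13', '11', '14', '18', '18', '17', '16', '75', '74', '75', '114', '116', '113', '118', '116', '118', '115', '119', '117', '116', '116', '112', '115', '128', '128', '118', '116']
198 ['18', '21', '12', '19', '17', '16', '112', '115', '119', '116', '118', '118', '121', '125', '123', '115', '117', '117', '116', '115', '116', '116', '130', '131', '133', '126', '117']
199 ['14', '20', '14', '117', '114', '115', '114', '118', '115', '114', '112', '190', '186', '164', '121', '123', '113', '112', '115', '118', '119', '115', '122', '132', '130', '128', '113']
200 ['18', '15', '113', '116', '119', '115', '116', '114', '116', '114', '191', '189', '191', '181', '165', '120',
[... 2398 characters left out ...]
, '112', '115', '113', '100', '71', '78', '71', '72', '72', '75', '71', '75', '74', '77', '75', '73', '17', '13', '10', '19', '11', '16']
a_top_crank_pivot 200 [0.5044 0.2902 0.1792] [0.4501 0.2452 0.112 ] [0.5223 0.3299 1.2016]
a_top_ball_centre 101 [0.5061 0.2876 0.1875] [0.4951 0.2641 0.1134] [0.5205 0.3198 0.1971]
a_top_crank_handle 106 [0.5052 0.2886 0.1879] [0.495  0.2641 0.1695] [0.5176 0.3198 0.1971]
a_scene_crank_pivot 408 [0.4992 0.295  0.1696] [-0.3093  0.2564  0.1219] [0.5184 0.6915 0.727 ]
a_scene_ball_centre 83 [0.5022 0.2854 0.185 ] [0.4958 0.2699 0.175 ] [0.5116 0.3089 0.1933]
masking_tape [0.5028 0.0418 0.025 ]
wax_bar [0.3478 0.4487 0.024 ]
grey_stone [0.7142 0.0283 0.02  ]
```

```bash
python3 - <<'E'
from h import *
np.set_printoptions(precision=3,suppress=True)
w=pickle.load(open("pics/a_wrist.pkl","rb"));T=w["world_to_cam"]
print("wrist cam C",-T[:3,:3].T@T[:3,3],"axis",-T[2,:3])
for n in ["top","scene"]:
    c=pickle.load(open(f"pics/a_{n}.pkl","rb"));P=cloud(c).reshape(-1,3)
    m=(c["depth"].ravel()>0)&(P[:,2]>.2)&(P[:,2]<1.0)&(P[:,0]>.1)&(P[:,0]<.9)&(P[:,1]>-.7)&(P[:,1]<.5)
    q=P[m]; H,_,_=np.histogram2d(q[:,0],q[:,1],bins=[np.arange(.1,.95,.1),np.arange(-.7,.55,.1)])
    print(n);print(H.astype(int))
E
```

```text
wrist cam C [ 0.222 -0.588  0.384] axis [-0.248 -0.065 -0.967]
top
[[   0    0    0    0    0   58 1302 1460    0    0    0    0]
 [   0    0    0    0   15 3813 4603 1723    0    0    0    0]
 [   0    0    0    0    0    0    0    0    0    0    0    0]
 [   0    0    0    0    0    0    0    0    0    0    0    0]
 [   0    0    0    0    0    0 1081 1260    0    0    0    0]
 [   0    0    0    0    0  733 5390 5088    0    0    0    0]
 [   0    0    0    0    0  424 3079 3217 1824    0    0    0]
 [   0    0    0    0    0    0    0    0   19    0    0 3501]]
scene
[[   0    0    0    0    0  702 4063 3904    0    0    0    0]
 [   0    0    0    0    0   28 3143 2544    0    0    0    0]
 [   0    0    0    0    0    0    0    0    0    0    0    0]
 [   0    0    0    0    0    0    0    0    0    0    0    0]
 [   0    0    0    0    0    0    0    0    0    0    0    0]
 [   0    0    0    0    0    0    0    0    0    0    0    0]
 [   0    0    0    0    0    0    0    0    0    0    0    0]
 [   0    0    0  346  219    0    0    0    0    0    0 3762]]
```

View pics/a_top.png

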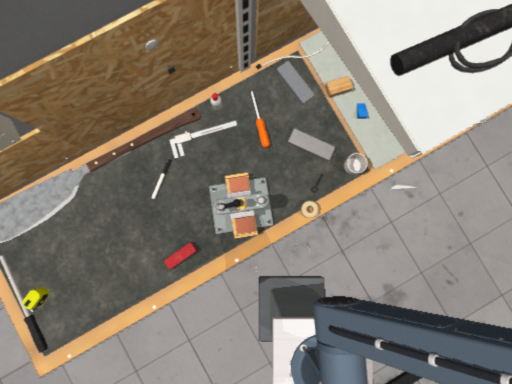

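```bash
python3 - <<'E'
from h import *
np.set_printoptions(precision=3,suppress=True)
c=pickle.load(open(f"pics/a_top.pkl","rb"));P=cloud(c)
for (u,v) in [(320,40),(350,80),(400,140),(412,150),(450,100),(480,160),(420,60),(500,130)]: print(u,v,P[v,u])
P=P.reshape(-1,3);m=(c["depth"].ravel()>0)&(P[:,0]>.35)&(P[:,0]<.9)&(P[:,1]>-.7)&(P[:,1]<.2)&(P[:,2]>.1)
q=P[m];
for y0 in np.arange(-.7,.2,.1):
    k=q[(q[:,1]>=y0)&(q[:,1]<y0+.1)]
    if len(k): i=k[:,0].argmin();print(round(y0,2),len(k),"min x",k[i],"z",np.percentile(k[:,2],[1,50,99]))
c=pickle.load(open(f"pics/a_scene.pkl","rb"));P=cloud(c)
for (u,v) in [(330,100),(280,115),(278,20),(375,100),(335,30),(390,20)]: print(u,v,P[v,u])
E
```

```text
320 40 [ 1.083 -0.001  0.007]
350 80 [ 0.933 -0.095  0.032]
400 140 [0.573 0.025 0.689]
412 150 [0.556 0.015 0.703]
450 100 [ 0.622 -0.032  0.721]
480 160 [ 0.841 -1.132 -0.904]
420 60 [0.665 0.021 0.749]
500 130 [ 1.022 -1.259 -0.901]
-0.2 1157 min x [ 0.611 -0.102  0.72 ] z [0.718 0.72  0.749]
-0.1 9550 min x [ 0.552 -0.     0.693] z [0.718 0.72  0.754]
-0.0 9565 min x [0.547 0.008 0.691] z [0.674 0.72  0.752]
0.1 1914 min x [0.502 0.197 0.117] z [0.115 0.698 0.721]
330 100 [ 0.887 -0.284  0.142]
280 115 [ 1.11  -0.214  0.022]
278 20 [ 1.345 -0.35   0.335]
375 100 [ 1.062 -0.68   0.004]
335 30 [ 1.715 -0.96   0.149]
390 20 [ 1.534 -1.188  0.204]
```

The path is clear if I stay at x ≤ 0.45. The only high thing nearby is a shelf at z≈0.7, with x>0.55 and y<0.03.

```bash
python3 -m crank '[{"offset":[0,0.035,-0.023],"spin":0},{"offset":[0,0.035,-0.023],"spin":0},{"offset":[0,0.035,-0.023],"spin":0},{"offset":[0,0.035,-0.023],"spin":0},{"offset":[0,0.035,-0.023],"spin":0},{"offset":[0,0.035,-0.023],"spin":0},{"offset":[0,0.035,-0.023],"spin":0},{"offset":[0,0.035,-0.023],"spin":0}]'
python3 -m crank '[{"offset":[0,0.0137,-0.0337],"spin":0},{"offset":[0,0.0137,-0.0337],"spin":0},{"offset":[0,0.0137,-0.0337],"spin":0},{"offset":[0,0.0137,-0.0337],"spin":0},{"offset":[0,0.0137,-0.0337],"spin":0},{"offset":[0,0.0137,-0.0337],"spin":0},{"offset":[0,0.0137,-0.0337],"spin":0},{"offset":[0,0.0137,-0.0337],"spin":0},{"offset":[0,0.0137,-0.0337],"spin":0},{"offset":[0,0.0137,-0.0337],"spin":0}]'
python3 -m crank '[{"offset":[-0.003,0.0115,-0.0315],"spin":0},{"offset":[-0.003,0.0115,-0.0315],"spin":0},{"offset":[-0.003,0.0115,-0.0315],"spin":0},{"offset":[-0.003,0.0115,-0.0315],"spin":0},{"offset":[-0.003,0.0115,-0.0315],"spin":0},{"offset":[-0.003,0.0115,-0.0315],"spin":0}]'
python3 -m crank '[{"offset":[0,0,0],"spin":-0.147},{"offset":[0,0,0],"spin":-0.147},{"offset":[0,0,0],"spin":-0.147},{"offset":[0,0,0],"spin":-0.147},{"offset":[0,0,0],"spin":-0.147},{"offset":[0,0,0],"spin":-0.147},{"offset":[0,0,0],"spin":-0.147},{"offset":[0,0,0],"spin":-0.147},{"offset":[0,0,0],"spin":-0.147},{"offset":[0,0,0],"spin":-0.147},{"offset":[0,0,0],"spin":-0.147},{"offset":[0,0,0],"spin":0}]'
cat > look.py <<'E'
import sys
from h import *
from rig import bot
np.set_printoptions(precision=4,suppress=True)
def look(tag,n="wrist"):
    c=bot.capture(n);cv2.imwrite(f"pics/{tag}.png",c["pixels"]);pickle.dump(c,open(f"pics/{tag}.pkl","wb"));return c
if __name__=="__main__":
    look(sys.argv[1],sys.argv[2]); s=bot.read_state(); print(s["time_s"],s["position"],s["tcp_rot"],s["joint_positions"],s["force"])
E
python3 look.py w1 wrist
```

```text
time_s: 2.15
position: [0.3813, -0.3568, 0.405]
tcp_rot: [[0.0, 0.969, 0.247], [-0.001, 0.247, -0.969], [-1.0, 0.0, 0.001]]
force: [-0.0, -0.6, -0.4]
opening: 1.002
time_s: 3.15
position: [0.4299, 0.0038, 0.4051]
tcp_rot: [[0.001, 0.969, 0.247], [-0.0, 0.247, -0.969], [-1.0, 0.001, 0.0]]
force: [0.4, 0.4, 0.9]
opening: 1.002
time_s: 3.75
position: [0.4499, 0.204, 0.4231]
tcp_rot: [[0.001, 0.969, 0.247], [0.0, 0.247, -0.969], [-1.0, 0.001, 0.0]]
force: [0.4, -0.6, 0.8]
opening: 0.996
time_s: 4.95
position: [0.4499, 0.2025, 0.4229]
tcp_rot: [[0.0, -0.291, 0.957], [0.0, 0.957, 0.291], [-1.0, -0.0, 0.0]]
force: [0.7, -0.3, 0.0]
opening: 0.999
5.0 [0.4499 0.2025 0.4229] [[ 0.0003 -0.2888  0.9574]
 [ 0.0001  0.9574  0.2888]
 [-1.      0.0001  0.0003]] [11.2326 18.7264 99.3368  0.0051 61.9208 -5.5552] [-0.5026 -0.1671 -0.077 ]
```

View pics/w1.png

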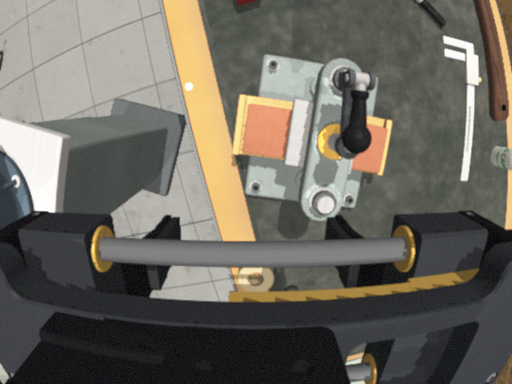

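```bash
python3 - <<'E'
from h import *
np.set_printoptions(precision=4,suppress=True)
c=pickle.load(open("pics/w1.pkl","rb"));T=c["world_to_cam"];print("C",-T[:3,:3].T@T[:3,3],"axis",-T[2,:3],"x",T[0,:3])
E
```

```text
C [0.4295 0.2692 0.402 ] axis [ 0.0739 -0.2454 -0.9666] x [ 0.9567  0.2911 -0.0008]
```

The wrist picture shows the pin cylinder at about (353,83), the ball centre at about (356,134), and the brass nut of the screw at about (330,142).

```bash
cat >> h.py <<'E'
def fback(c,u,v,z):
    K=c["K"];T=c["world_to_cam"];R=T[:3,:3];C=-R.T@T[:3,3]
    a=np.array([u-K[0,2],-(v-K[1,2])])/K[0,0];th=np.hypot(*a)
    r=np.array([a[0]/th*np.sin(th),a[1]/th*np.sin(th),-np.cos(th)]);w=R.T@r
    return C+w*(z-C[2])/w[2]
def fproj(c,p):
    K=c["K"];T=c["world_to_cam"];q=T[:3,:3]@np.asarray(p)+T[:3,3]
    th=np.arctan2(np.hypot(q[0],q[1]),-q[2]);n=np.hypot(q[0],q[1])
    return K[0,2]+K[0,0]*th*q[0]/n, K[1,2]-K[0,0]*th*q[1]/n
E
python3 - <<'E'
from h import *
np.set_printoptions(precision=4,suppress=True)
c=pickle.load(open("pics/w1.pkl","rb"))
a=c["pixels"][55:225,240:400]; cv2.imwrite("pics/w1z.png",cv2.resize(a,None,fx=3.5,fy=3.5,interpolation=cv2.INTER_CUBIC))
print("ball",fback(c,356,134,.182),"pin",fback(c,353,83,.182))
print("nuts",fback(c,322,202,.132),fback(c,341,74,.132),"brass",fback(c,330,142,.118))
t=pickle.load(open("pics/a_top.pkl","rb"))
ax=np.array([.5125,.2641])
for ang in [104,107,110]:
    d=np.array([np.cos(np.radians(ang)),np.sin(np.radians(ang))])
    for r,z,n in [(9,.182,"ball"),(55,.182,"pin"),(0,.132,"axis")]:
        p=np.r_[ax+d*r*.001,z]; print(ang,n,p,"wrist",np.array(fproj(c,p)),"top",np.array(proj(t,p)))
E
```

```text
ball [0.5094 0.2782 0.182 ] pin [0.4947 0.3147 0.182 ]
nuts [0.5181 0.2077 0.132 ] [0.4959 0.3289 0.132 ] brass [0.5096 0.2645 0.118 ]
104 ball [0.5103 0.2728 0.182 ] wrist [354.812  140.9274] top [236.9428 202.7689]
104 pin [0.4992 0.3175 0.182 ] wrist [359.2918  81.7835] top [220.9519 206.5954]
104 axis [0.5125 0.2641 0.132 ] wrist [336.3659 144.9806] top [240.3694 203.0627]
107 ball [0.5099 0.2727 0.182 ] wrist [354.2469 140.8904] top [236.9858 202.9309]
107 pin [0.4964 0.3167 0.182 ] wrist [355.7933  81.3858] top [221.2114 207.5884]
107 axis [0.5125 0.2641 0.132 ] wrist [336.3659 144.9806] top [240.3694 203.0627]
110 ball [0.5094 0.2726 0.182 ] wrist [353.6795 140.8851] top [237.0372 203.0905]
110 pin [0.4937 0.3158 0.182 ] wrist [352.265   81.1898] top [221.5228 208.5667]
110 axis [0.5125 0.2641 0.132 ] wrist [336.3659 144.9806] top [240.3694 203.0627]
```

View pics/w1z.png

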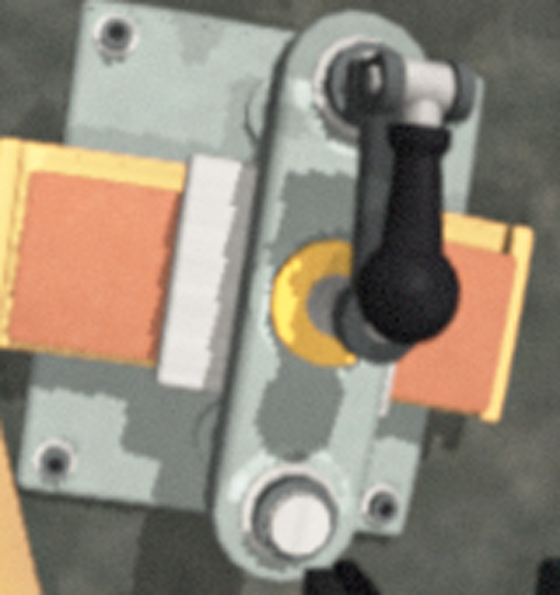

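```bash
python3 - <<'E'
from h import *
from scipy.optimize import least_squares
np.set_printoptions(precision=4,suppress=True)
c=pickle.load(open("pics/w1.pkl","rb"));t=pickle.load(open("pics/a_top.pkl","rb"))
z=lambda x,y:(240+(x+.5)/3.5-.5,55+(y+.5)/3.5-.5)
obsw={"ball":z(408,290),"pin":z(425,85),"brass":z(325,303),"nutR":z(300,525)}
cr=lambda x,y:(x/3.5+150-.36,y/3.5+120-.36)
obst={"nutL":cr(247,302),"nutR":cr(388,280),"ball":cr(311,290)}
def pts(p):
    x,y,a,yaw=p; d=np.array([np.cos(a),np.sin(a)]);e=np.array([-np.sin(yaw),np.cos(yaw)]);o=np.array([x,y])
    return {"ball":np.r_[o+.009*d,.182],"pin":np.r_[o+.055*d,.182],"brass":np.r_[o,.119],"nutL":np.r_[o+.062*e,.132],"nutR":np.r_[o-.062*e,.132]}
def f(p):
    q=pts(p[:4]);r=[]
    for k,v in obsw.items(): r+=list(np.array(fproj(c,q[k]))+p[4:6]-v)
    for k,v in obst.items(): r+=list(np.array(proj(t,q[k]))+p[6:8]-v)
    return np.r_[r,np.array(p[4:])/2]
s=least_squares(f,[.5125,.2641,1.83,.17,0,0,0,0]);print(s.x,np.degrees(s.x[2:4]),s.fun)
print(pts(s.x[:4]))
# depth nearby check
E
```

```text
[ 0.5126  0.2664  1.7946  0.1685 -0.4443 -0.4634  1.2418 -0.1993] [102.8227   9.6554] [-0.5477  0.1816  0.0945 -0.134   0.6881 -0.4368 -0.1238  0.5049 -0.2474
  0.245   1.0991 -0.1584 -1.1621 -0.0367 -0.2221 -0.2317  0.6209 -0.0996]
{'ball': array([0.5106, 0.2752, 0.182 ]), 'pin': array([0.5004, 0.3201, 0.182 ]), 'brass': array([0.5126, 0.2664, 0.119 ]), 'nutL': array([0.5022, 0.3276, 0.132 ]), 'nutR': array([0.523 , 0.2053, 0.132 ])}
```

```bash
python3 -m crank '[{"offset":[0,0,0],"spin":0.067},{"offset":[0,0.019,0.025],"spin":0},{"offset":[0,0.019,0.025],"spin":0},{"offset":[0,0.019,0.025],"spin":0},{"offset":[0,0,0],"spin":0},{"offset":[0,0,0],"spin":0}]'
python3 look.py w2 wrist; python3 look.py t2 top; python3 - <<'E'
import cv2
a=cv2.imread("pics/t2.png")[120:290,150:350]; cv2.imwrite("pics/t2z.png",cv2.resize(a,None,fx=3.5,fy=3.5,interpolation=cv2.INTER_CUBIC))
E
```

```text
time_s: 5.6
position: [0.5099, 0.2753, 0.4223]
tcp_rot: [[-0.001, -0.226, 0.974], [-0.001, 0.974, 0.226], [-1.0, -0.0, -0.001]]
force: [-0.4, -0.1, 0.3]
opening: 0.999
5.65 [0.5094 0.2748 0.4223] [[-0.0018 -0.2258  0.9742]
 [-0.0008  0.9742  0.2258]
 [-1.     -0.0004 -0.002 ]] [17.2912 25.5224 87.696  -0.0155 66.896   4.2457] [-0.0081 -1.176   0.4148]
5.7 [0.5093 0.2745 0.4224] [[-0.0017 -0.2257  0.9742]
 [-0.0008  0.9742  0.2257]
 [-1.     -0.0004 -0.0019]] [17.2703 25.4902 87.7292 -0.0144 66.8882  4.2295] [-0.7177 -0.5471  0.311 ]
```

View pics/w2.png

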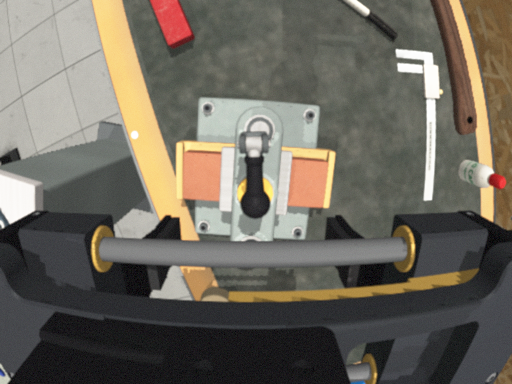

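The handle now lies straight along the picture's column axis, with the pin at (253,143) and the ball at (255,203), so the jaws are square to it. Next I refine the position.

```bash
python3 - <<'E'
from h import *
np.set_printoptions(precision=4,suppress=True)
c=pickle.load(open("pics/w2.pkl","rb"))
a=c["pixels"][90:245,180:340]; cv2.imwrite("pics/w2z.png",cv2.resize(a,None,fx=3.5,fy=3.5,interpolation=cv2.INTER_CUBIC))
for u,v in [(255,203),(253,143)]: print(fback(c,u,v,.182))
print(np.array(fproj(c,[.5106,.2752,.182])),np.array(fproj(c,[.5004,.3201,.182])))
E
```

```text
[0.5109 0.2757 0.182 ]
[0.4989 0.3206 0.182 ]
[254.471  203.5591] [254.8109 144.0563]
```

View pics/w2z.png

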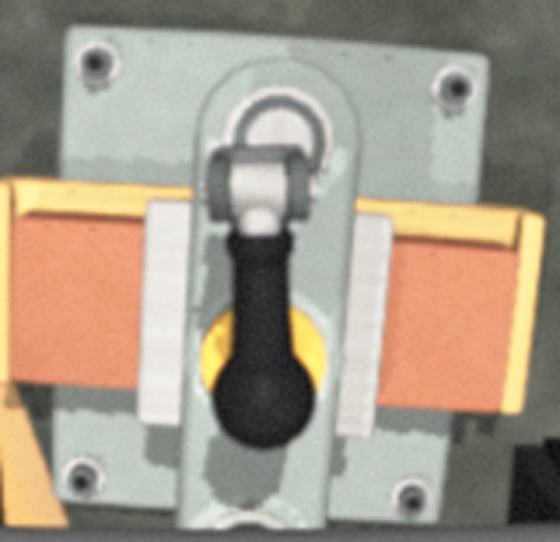

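```bash
python3 -m crank '[{"offset":[0.012,0,0.001],"spin":0},{"offset":[0.012,0,0],"spin":0},{"offset":[0.012,0,0],"spin":0},{"offset":[0.012,0,0],"spin":0},{"offset":[0.012,0,0],"spin":0},{"offset":[0.01,0,0],"spin":0},{"offset":[0,0,0],"spin":0},{"offset":[0,0,0],"spin":0}]' 0.06
python3 look.py w3 wrist
```

```text
time_s: 6.5
position: [0.5111, 0.2754, 0.3525]
tcp_rot: [[-0.0, -0.227, 0.974], [-0.0, 0.974, 0.227], [-1.0, -0.0, -0.0]]
force: [-0.1, 0.1, 1.0]
opening: 0.695
6.55 [0.5113 0.2754 0.353 ] [[ 0.0007 -0.227   0.9739]
 [ 0.0002  0.9739  0.227 ]
 [-1.      0.      0.0008]] [17.2889 30.5046 91.5465 -0.001  57.9055  4.1692] [ 0.1183  0.1779 -0.0195]
```

View pics/w3.png

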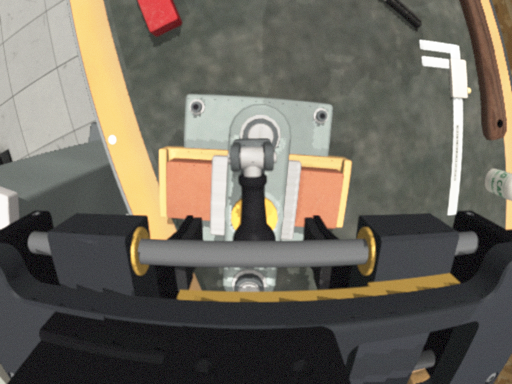

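The handle runs down column 255, midway between the fingers. I'll lower 2 mm and close.

```bash
python3 -m crank '[{"offset":[0.002,0,0],"spin":0},{"offset":[0,0,0],"spin":0}]'
python3 -m crank '[{"offset":[0,0,0],"spin":0},{"offset":[0,0,0],"spin":0},{"offset":[0,0,0],"spin":0},{"offset":[0,0,0],"spin":0},{"offset":[0,0,0],"spin":0},{"offset":[0,0,0],"spin":0},{"offset":[0,0,0],"spin":0},{"offset":[0,0,0],"spin":0}]' 0
python3 look.py w4 wrist
```

```text
time_s: 6.75
position: [0.5111, 0.2754, 0.3511]
tcp_rot: [[0.001, -0.227, 0.974], [0.0, 0.974, 0.227], [-1.0, 0.0, 0.001]]
force: [-0.6, -0.9, 0.4]
opening: 0.69
time_s: 7.55
position: [0.5112, 0.2753, 0.3508]
tcp_rot: [[0.0, -0.227, 0.974], [0.0, 0.974, 0.227], [-1.0, 0.0, 0.001]]
force: [1.3, -0.9, 0.5]
opening: 0.254
7.6 [0.5112 0.2753 0.3508] [[ 0.0005 -0.227   0.9739]
 [ 0.0001  0.9739  0.227 ]
 [-1.     -0.      0.0005]] [17.2854 30.6646 91.67   -0.0029 57.6355  4.1665] [ 0.9061 -0.3396 -0.1895]
```

View pics/w4.png

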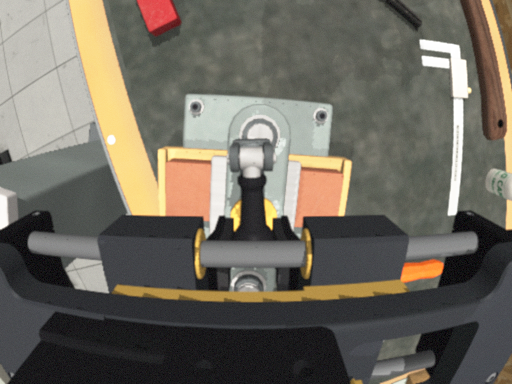

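```bash
python3 -m crank '[{"offset":[-0.0072,0.0006,0],"spin":0},{"offset":[-0.007,0.0017,0],"spin":0},{"offset":[-0.0067,0.0028,0],"spin":0},{"offset":[-0.0061,0.0038,0],"spin":0},{"offset":[-0.0055,0.0047,0],"spin":0},{"offset":[0,0,0],"spin":0}]'
python3 look.py w5 wrist
```

```text
time_s: 8.2
position: [0.5077, 0.2892, 0.3844]
tcp_rot: [[0.001, -0.228, 0.974], [0.0, 0.974, 0.228], [-1.0, 0.0, 0.001]]
force: [-0.7, -0.3, -0.5]
opening: 0.254
8.25 [0.5077 0.289  0.3841] [[ 0.0008 -0.2278  0.9737]
 [ 0.0004  0.9737  0.2278]
 [-1.      0.0002  0.0009]] [18.6951 28.4644 89.3593  0.0091 62.1264  5.5246] [ 0.8461 -0.9783 -0.0942]
```

View pics/w5.png

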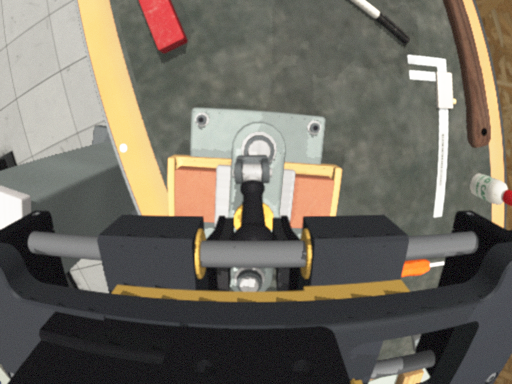

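The handle is foreshortened and still between the pads, so it is lifting. I continue the arc.

```bash
python3 -m crank '[{"offset":[-0.0047,0.0055,0],"spin":0},{"offset":[-0.0038,0.0061,0],"spin":0},{"offset":[-0.0028,0.0067,0],"spin":0},{"offset":[-0.0017,0.007,0],"spin":0},{"offset":[-0.0006,0.0072,0],"spin":0},{"offset":[0,0,0],"spin":0},{"offset":[0,0,0],"spin":0}]'
python3 look.py w6 wrist;python3 look.py s6 scene; python3 - <<'E'
import cv2
a=cv2.imread("pics/s6.png")[140:280,170:330]; cv2.imwrite("pics/s6z.png",cv2.resize(a,None,fx=4,fy=4,interpolation=cv2.INTER_CUBIC))
E
```

```text
time_s: 8.95
position: [0.5004, 0.3209, 0.398]
tcp_rot: [[0.001, -0.227, 0.974], [0.002, 0.974, 0.227], [-1.0, 0.001, 0.001]]
force: [-0.8, -2.2, 6.7]
opening: 0.256
9.0 [0.5004 0.3208 0.398 ] [[ 0.0009 -0.2272  0.9738]
 [ 0.0017  0.9738  0.2272]
 [-1.      0.0015  0.0013]] [21.8876 28.2812 87.0639  0.081  64.5708  8.7205] [-0.9302 -2.3864  4.8503]
9.05 [0.5004 0.3208 0.398 ] [[ 0.001  -0.2271  0.9739]
 [ 0.0018  0.9739  0.2271]
 [-1.      0.0016  0.0013]] [21.8833 28.2778 87.0642  0.085  64.5684  8.7202] [-1.0876 -2.5171  5.4845]
```

View pics/w6.png

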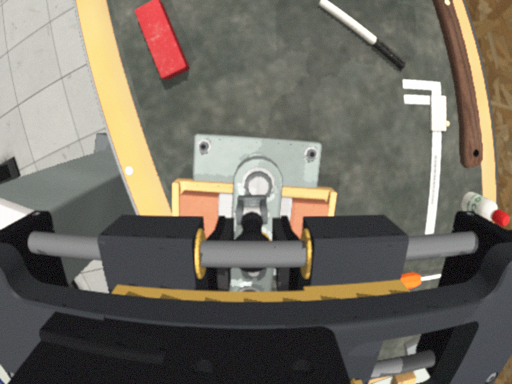

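View pics/s6z.png

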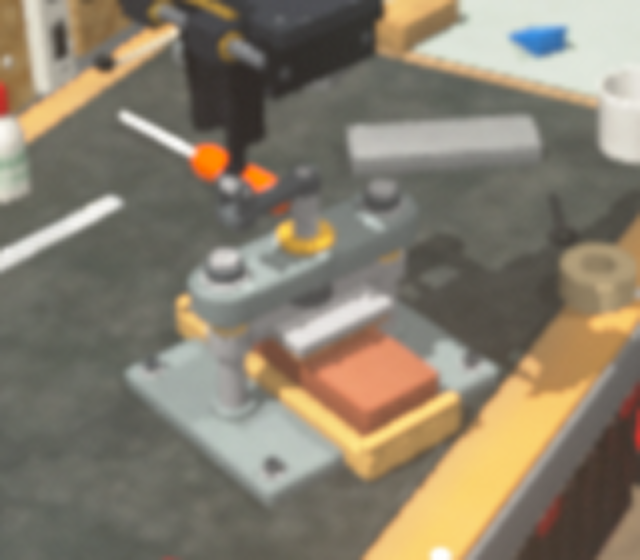

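```bash
python3 -m crank '[{"offset":[-0.0012,0.0008,0],"spin":0},{"offset":[0,0,0],"spin":0},{"offset":[0,0,0],"spin":0}]'

```

```text
time_s: 9.35
position: [0.5003, 0.3211, 0.3983]
tcp_rot: [[0.0, -0.227, 0.974], [0.001, 0.974, 0.227], [-1.0, 0.001, 0.0]]
force: [-0.0, -2.6, 3.0]
opening: 0.253
```

```bash
python3 -m crank '[{"offset":[-0.0005,0.0015,0],"spin":0},{"offset":[0,0,0],"spin":0},{"offset":[0,0,0],"spin":0}]'

```

```text
time_s: 9.65
position: [0.5, 0.3223, 0.3983]
tcp_rot: [[-0.0, -0.227, 0.974], [-0.001, 0.974, 0.227], [-1.0, -0.0, -0.0]]
force: [1.3, -3.6, 1.3]
opening: 0.255
```

```bash
python3 -m crank '[{"offset":[0,0.0015,0],"spin":0},{"offset":[0,0,0],"spin":0},{"offset":[0,0,0],"spin":0}]'

```

```text
time_s: 9.95
position: [0.4996, 0.3239, 0.3984]
tcp_rot: [[-0.0, -0.227, 0.974], [-0.0, 0.974, 0.227], [-1.0, -0.0, -0.0]]
force: [0.0, -3.4, 0.2]
opening: 0.258
```

```bash
python3 look.py w7 wrist;python3 look.py s7 scene; python3 - <<'E'
import cv2
a=cv2.imread("pics/s7.png")[165:215,205:265]; cv2.imwrite("pics/s7z.png",cv2.resize(a,None,fx=12,fy=12,interpolation=cv2.INTER_CUBIC))
a=cv2.imread("pics/w7.png")[130:290,180:340]; cv2.imwrite("pics/w7z.png",cv2.resize(a,None,fx=3.7,fy=3.7,interpolation=cv2.INTER_CUBIC))
E
```

```text
10.0 [0.4996 0.3239 0.3984] [[-0.0003 -0.2271  0.9739]
 [-0.0002  0.9739  0.2271]
 [-1.     -0.0001 -0.0004]] [22.2092 28.3461 86.8556 -0.0031 64.8205  9.0864] [-0.9    -3.8985 -0.6181]
10.05 [0.4996 0.3239 0.3984] [[-0.0004 -0.227   0.9739]
 [-0.0002  0.9739  0.227 ]
 [-1.     -0.0001 -0.0004]] [22.2078 28.3474 86.8553 -0.     64.8211  9.0861] [ 0.0834 -3.9325  0.1046]
```

View pics/s7z.png

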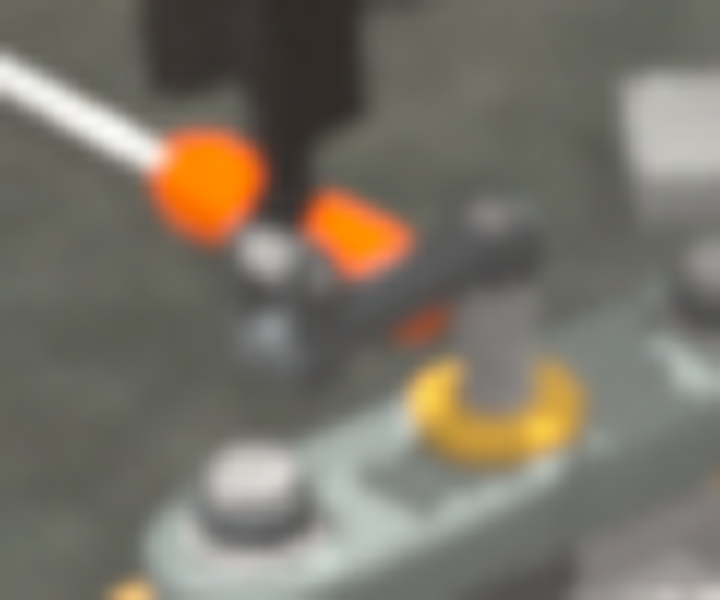

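View pics/w7z.png

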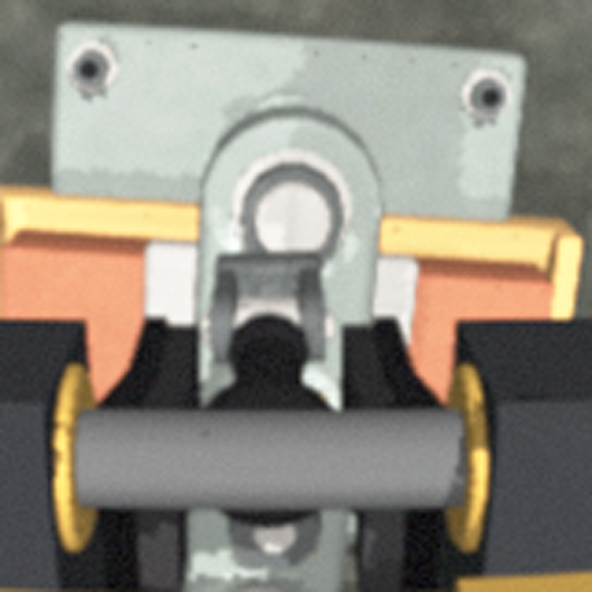

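```bash
python3 - <<'E'
from h import *
np.set_printoptions(precision=2,suppress=True)
w=pickle.load(open("pics/w7.pkl","rb"));s=pickle.load(open("pics/s7.pkl","rb"))
ax=np.array([.5132,.2668]);d=np.array([-.247,.969])
zw=lambda u:((u[0]-180+.5)*3.7-.5,(u[1]-130+.5)*3.7-.5)
zs=lambda u:((u[0]-205+.5)*12-.5,(u[1]-165+.5)*12-.5)
pin=np.r_[ax+.055*d,.182];print("pin",pin,zw(fproj(w,pin)),zs(proj(s,pin)))
for a in [80,85,90,95]:
    a=np.radians(a);b=pin+.046*np.r_[-d*np.cos(a),np.sin(a)];n=pin+.023*np.r_[-d*np.cos(a),np.sin(a)]
    print(np.degrees(a),b*1000,"w",zw(fproj(w,b)),"s",zs(proj(s,b)),"neck",zw(fproj(w,n)),zs(proj(s,n)))
E
```

```text
pin [0.5  0.32 0.18] (np.float64(268.234517219967), np.float64(329.4248625787394)) (np.float64(275.0384984212702), np.float64(245.28785418755717))
80.0 [501.59 312.35 227.3 ] w (np.float64(268.4159634047374), np.float64(480.6018900387711)) s (np.float64(293.35693227363254), np.float64(28.942045610313244)) neck (np.float64(268.3125621435448), np.float64(397.4367299336825)) (np.float64(284.11120853205307), np.float64(138.1366194955682))
85.0 [500.61 316.21 227.82] w (np.float64(267.83782213736833), np.float64(459.3963586510439)) s (np.float64(277.56241373657326), np.float64(33.91350897594987)) neck (np.float64(268.0552832710976), np.float64(387.45851627539315)) (np.float64(276.28694702564417), np.float64(140.73204572609302))
90.0 [499.61 320.09 228.  ] w (np.float64(267.2509231589336), np.float64(436.40749127254855)) s (np.float64(261.6709272543012), np.float64(40.55668881527856)) neck (np.float64(267.7972597671475), np.float64(376.8864178196912)) (np.float64(268.43415298962157), np.float64(144.13893791445219))
95.0 [498.62 323.98 227.82] w (np.float64(266.6635687233705), np.float64(411.89754447941857)) s (np.float64(245.81145456219338), np.float64(48.82923265920317)) neck (np.float64(267.54119327650665), np.float64(365.8217629003685)) (np.float64(260.6146189634276), np.float64(148.333283994206))
```

```bash
python3 -m crank '[{"offset":[0,-0.0015,0],"spin":0},{"offset":[0,0,0],"spin":0},{"offset":[0,0,0],"spin":0}]'

```

```text
time_s: 10.35
position: [0.4999, 0.3227, 0.3987]
tcp_rot: [[-0.0, -0.227, 0.974], [0.001, 0.974, 0.227], [-1.0, 0.001, 0.0]]
force: [-0.5, -2.2, 1.6]
opening: 0.253
```

The force rises and relaxes by about 1 N/mm once past the expected upright point, so the handle is at its stop. I'll release, check it from the cameras, and turn the tool back so that it can then follow the crank round.

```bash
python3 -m crank '[{"offset":[0,-0.0015,0],"spin":0},{"offset":[0,0,0],"spin":0},{"offset":[0,0,0],"spin":0},{"offset":[0,0,0],"spin":0}]' 0.05
python3 -m crank '[{"offset":[0,0,0],"spin":-0.147},{"offset":[0,0,0],"spin":-0.147},{"offset":[0,0,0],"spin":-0.147},{"offset":[0,0,0],"spin":-0.147},{"offset":[0,0,0],"spin":-0.147},{"offset":[0,0,0],"spin":-0.147},{"offset":[0,0,0],"spin":-0.147},{"offset":[0,0,0],"spin":-0.147},{"offset":[0,0,0],"spin":-0.147},{"offset":[0,0,0],"spin":-0.147}]'
python3 look.py w8 wrist;python3 look.py s8 scene; python3 - <<'E'
import cv2
a=cv2.imread("pics/s8.png")[155:215,205:265]; cv2.imwrite("pics/s8z.png",cv2.resize(a,None,fx=10,fy=10,interpolation=cv2.INTER_CUBIC))
E
```

```text
time_s: 10.75
position: [0.5004, 0.3211, 0.3985]
tcp_rot: [[0.0, -0.227, 0.974], [0.001, 0.974, 0.227], [-1.0, 0.001, 0.0]]
force: [0.4, -0.3, -0.2]
opening: 0.519
time_s: 11.75
position: [0.5004, 0.3211, 0.3985]
tcp_rot: [[0.0, -0.991, -0.134], [0.0, -0.134, 0.991], [-1.0, -0.0, 0.0]]
force: [0.2, 0.0, -0.7]
opening: 0.576
11.8 [0.5004 0.3211 0.3985] [[ 0.0001 -0.9905 -0.1377]
 [ 0.0003 -0.1377  0.9905]
 [-1.     -0.0002  0.0002]] [ 21.923   28.269   86.9856   0.0124  64.7323 -75.9995] [-0.5143 -0.3751  0.5896]
11.85 [0.5004 0.3211 0.3985] [[ 0.0001 -0.9918 -0.1276]
 [ 0.0003 -0.1276  0.9918]
 [-1.     -0.0001  0.0003]] [ 21.9247  28.2679  86.986    0.0178  64.7338 -75.4143] [ 0.3037 -0.337  -0.8911]
```

View pics/s8z.png

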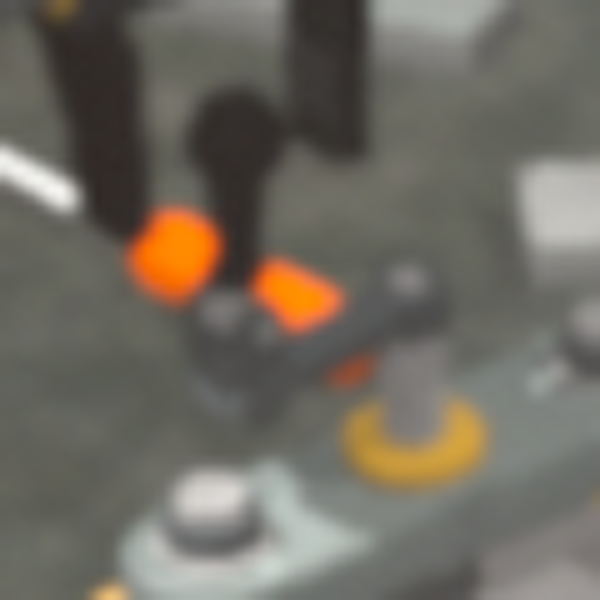

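View pics/w8.png

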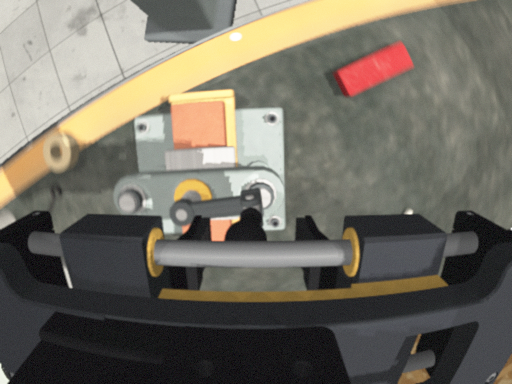

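```bash
python3 - <<'E'
from h import *
np.set_printoptions(precision=2,suppress=True,linewidth=200)
s=pickle.load(open("pics/s8.pkl","rb"));g=s["pixels"].astype(int).mean(2)
print(g[160:190,218:242].astype(int))
E
python3 -m crank '[{"offset":[0,0,0],"spin":0.147},{"offset":[0,0,0],"spin":0.147},{"offset":[0,0,0],"spin":0.147},{"offset":[0,0,0],"spin":0.147},{"offset":[0,0,0],"spin":0.147},{"offset":[0,0,0],"spin":0},{"offset":[0,0,0],"spin":0}]'
python3 look.py s9 scene; python3 - <<'E'
import cv2
a=cv2.imread("pics/s9.png")[155:215,205:265]; cv2.imwrite("pics/s9z.png",cv2.resize(a,None,fx=10,fy=10,interpolation=cv2.INTER_CUBIC))
E
```

```text
[[ 63  85  96  98  96  95  97  97  98  99  99  98  99 100  96  79  63  59  57  54  52  49  50  71]
 [ 59  81  95  98  98  98  98  98  98  97  97  96  95  97  93  77  62  58  59  57  55  49  51  70]
 [ 58  81  96 101 101 101 100  99  97  96  93  92  93  95  92  78  63  59  58  57  53  49  52  68]
 [ 57  81  99 106 106 103 101  95  89  82  80  77  82  88  89  78  64  57  57  57  53  48  50  67]
 [ 58  84 103 111 110 106  96  82  70  63  59  58  65  75  82  74  62  58  58  56  52  49  51  68]
 [ 58  83 104 112 113 106  87  65  54  50  50  48  51  59  70  68  60  55  55  56  53  49  52  68]
 [ 58  82 101 111 110  99  77  55  47  47  47  47  47  49  57  60  57  52  53  54  53  50  52  67]
 [ 56  77  98 106 104  88  65  50  46  47  48  46  47  46  48  54  53  49  49  51  52  49  52  68]
 [ 55  73  90  99  98  78  57  47  46  47  48  47  46  46  48  54  58  55  52  50  50  49  51  66]
 [ 51  66  84  94  92  75  55  47  47  48  47  47  46  47  51  65  76  73  61  54  52  51  51  67]
 [ 49  63  81  91  90  76  58  48  45  45  46  45  46  47  55  76  90  89  80  69  62  60  63  75]
 [ 47  61  
[... 1518 characters left out ...]
7  93  89  97 115 136 138 142 142 135 116  99  91  89]
 [ 98  98  96  92  87  81  79  90 100 105  95  85  88 101 106 121 134 133 120 106  95  91  89  87]
 [ 97  99  97  95  90  82  76  77  83  88  83  79  88 102 101  99 105 103  96  91  90  88  85  83]
 [ 96  97  97  95  91  82  76  73  74  76  75  76  82  90  87  86  89  91  90  88  86  83  80  78]]
time_s: 12.55
position: [0.5004, 0.321, 0.3985]
tcp_rot: [[-0.0, -0.822, 0.569], [0.0, 0.569, 0.822], [-1.0, 0.0, 0.0]]
force: [-0.0, 0.1, 0.2]
opening: 0.571
12.6 [0.5004 0.321  0.3985] [[ 0.     -0.8222  0.5692]
 [ 0.0001  0.5692  0.8222]
 [-1.      0.      0.0001]] [ 21.9182  28.2634  86.9908   0.0037  64.7444 -33.3875] [0.3384 1.4082 0.4101]
```

View pics/s9z.png

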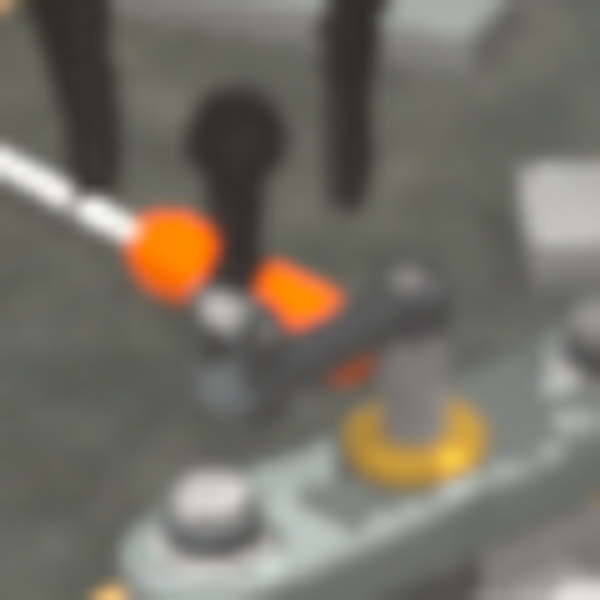

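```bash
python3 - <<'E'
from h import *
s=pickle.load(open("pics/s9.pkl","rb"));g=s["pixels"].astype(float).mean(2)
for v in range(164,184):
    r=g[v]; o=[]
    for rng in (range(228,220,-1),range(228,236)):
        bg=max(r[list(rng)]); th=(46+min(bg,105))/2
        for u in rng:
            st=rng.step
            if r[u]<th<=r[u+st]: o.append(u+st*(th-r[u])/(r[u+st]-r[u]));break
    print(v,[round(x,2) for x in o],round(sum(o)/2,2))
ax=np.array([.5132,.2668]);d=np.array([-.247,.969]);pin=np.r_[ax+.055*d,.182]
for a in (80,85,90,93):
    a=np.radians(a); print(np.degrees(a),[np.round(proj(s,pin+k*np.r_[-d*np.cos(a),np.sin(a)]),2) for k in (.015,.03,.046)])
print(np.array(proj(s,pin)),np.array(proj(s,np.r_[ax,.166])),np.array(proj(s,np.r_[ax,.12])))
E
```

```text
164 [np.float64(225.51), np.float64(230.34)] 227.93
165 [np.float64(224.6), np.float64(231.59)] 228.1
166 [np.float64(224.08), np.float64(232.33)] 228.2
167 [np.float64(223.6), np.float64(232.79)] 228.19
168 [np.float64(223.27), np.float64(233.11)] 228.19
169 [np.float64(223.21), np.float64(233.03)] 228.12
170 [np.float64(223.37), np.float64(232.8)] 228.08
171 [np.float64(223.98), np.float64(232.33)] 228.15
172 [np.float64(224.62), np.float64(231.57)] 228.1
173 [np.float64(224.98), np.float64(231.11)] 228.05
174 [np.float64(225.18), np.float64(230.92)] 228.05
175 [np.float64(225.33), np.float64(230.85)] 228.09
176 [np.float64(225.76), np.float64(230.72)] 228.24
177 [np.float64(226.4), np.float64(230.66)] 228.53
178 [np.float64(226.74), np.float64(230.51)] 228.63
179 [np.float64(226.89), np.float64(230.48)] 228.69
180 [np.float64(226.83), np.float64(230.58)] 228.7
181 [np.float64(226.63), np.float64(230.29)] 228.46
182 [np.float64(226.42), np.float64(229.77)] 228.1
183 [np.float64(229.08)] 114.54
80.0 [array([227.95, 179.18]), array([228.45, 173.3 ]), array([228.99, 166.95])]
85.0 [array([227.53, 179.32]), array([227.6 , 173.58]), array([227.67, 167.37])]
90.0 [array([227.1 , 179.51]), array([226.74, 173.95]), array([226.35, 167.92])]
93.0 [array([226.85, 179.64]), array([226.23, 174.21]), array([225.55, 168.32])]
[227.46154154 184.98232118] [244.85851229 182.04671053] [245.497908   197.79751406]
```

The slope of the handle in the scene picture suggests roughly 86°, so it may not be quite at the stop. I'll turn the jaws radial so a finger can push squarely against the ball and test for the stop.

```bash
python3 -m crank '[{"offset":[0,0,0],"spin":-0.14},{"offset":[0,0,0],"spin":-0.14},{"offset":[0,0,0],"spin":-0.14},{"offset":[0,0,0],"spin":-0.14},{"offset":[0,0,0],"spin":-0.14},{"offset":[0,0,0],"spin":-0.14},{"offset":[0,0,0],"spin":0}]'
python3 -m crank '[{"offset":[0,0,0],"spin":0},{"offset":[0,0,0],"spin":0},{"offset":[0,0,0],"spin":0},{"offset":[0,0,0],"spin":0}]' 0
python3 -m crank '[{"offset":[0,0,0],"spin":0},{"offset":[0,0,0],"spin":0}]'
python3 -m crank '[{"offset":[0,0,0.0015],"spin":0},{"offset":[0,0,0],"spin":0}]'

```

```text
time_s: 13.3
position: [0.5004, 0.321, 0.3985]
tcp_rot: [[0.0, -0.973, -0.232], [0.0, -0.232, 0.973], [-1.0, -0.0, 0.0]]
force: [0.0, 0.6, -0.0]
opening: 0.575
time_s: 13.7
position: [0.5004, 0.3208, 0.3985]
tcp_rot: [[0.0, -0.973, -0.231], [-0.001, -0.231, 0.973], [-1.0, 0.0, -0.001]]
force: [0.1, -1.0, 1.9]
opening: 0.3
time_s: 13.9
position: [0.5005, 0.3207, 0.3986]
tcp_rot: [[0.0, -0.973, -0.231], [-0.001, -0.231, 0.973], [-1.0, -0.0, -0.001]]
force: [-0.2, -1.8, 0.3]
opening: 0.256
time_s: 14.1
position: [0.5001, 0.3219, 0.3983]
tcp_rot: [[0.0, -0.973, -0.231], [-0.002, -0.231, 0.973], [-1.0, 0.0, -0.002]]
force: [1.5, -4.4, -0.9]
opening: 0.252
```

```bash
python3 -m crank '[{"offset":[0,0,0.0015],"spin":0},{"offset":[0,0,0],"spin":0},{"offset":[0,0,0],"spin":0}]'
python3 look.py s10 scene; python3 look.py w10 wrist;python3 - <<'E'
import cv2
a=cv2.imread("pics/w10.png")[130:290,180:340]; cv2.imwrite("pics/w10z.png",cv2.resize(a,None,fx=3.7,fy=3.7,interpolation=cv2.INTER_CUBIC))
a=cv2.imread("pics/s10.png")[155:215,205:265]; cv2.imwrite("pics/s10z.png",cv2.resize(a,None,fx=10,fy=10,interpolation=cv2.INTER_CUBIC))
E
```

```text
time_s: 14.4
position: [0.4999, 0.323, 0.3982]
tcp_rot: [[-0.0, -0.973, -0.232], [-0.003, -0.232, 0.973], [-1.0, 0.001, -0.003]]
force: [1.4, -5.4, -0.9]
opening: 0.258
14.45 [0.4999 0.323  0.3982] [[-0.     -0.9728 -0.2315]
 [-0.0034 -0.2315  0.9728]
 [-1.      0.0008 -0.0033]] [ 22.1534  28.3553  86.8803  -0.1981  64.8404 -81.1487] [ 1.9072 -5.9383 -0.8903]
14.5 [0.4999 0.323  0.3982] [[-0.0001 -0.9728 -0.2315]
 [-0.0034 -0.2315  0.9728]
 [-1.      0.0009 -0.0033]] [ 22.1532  28.3566  86.8806  -0.1951  64.8436 -81.1474] [ 1.0855 -6.2112 -1.2904]
```

View pics/s10z.png

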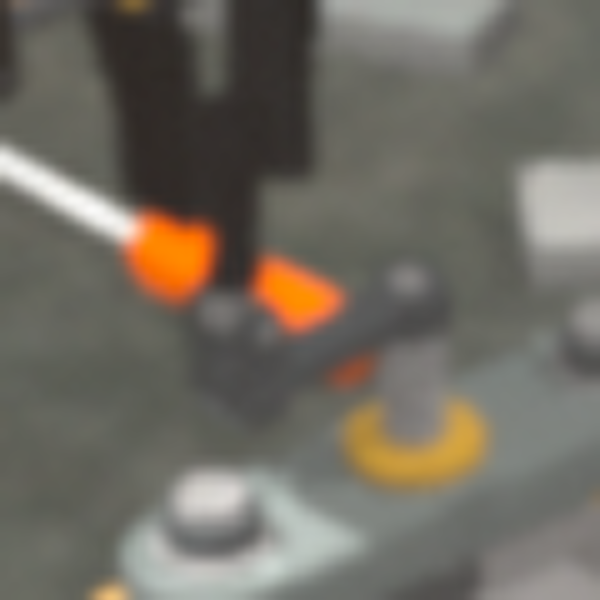

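View pics/w10z.png

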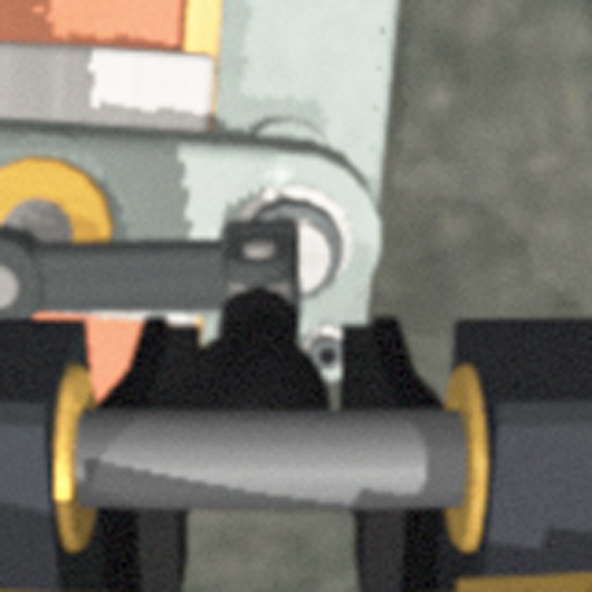

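The handle pulls a steady 6 N outward, about 0.28 N·m against a 0.05 N·m hinge, so it is on its stop. Now I release, turn the jaws to near the tangential direction and regrip.

```bash
python3 -m crank '[{"offset":[0,0,-0.0018],"spin":0},{"offset":[0,0,0],"spin":0},{"offset":[0,0,0],"spin":0},{"offset":[0,0,0],"spin":-0.13},{"offset":[0,0,0],"spin":-0.13},{"offset":[0,0,0],"spin":-0.13},{"offset":[0,0,0],"spin":-0.13},{"offset":[0,0,0],"spin":-0.13},{"offset":[0,0,0],"spin":-0.13},{"offset":[0,0,0],"spin":-0.13},{"offset":[0,0,0],"spin":-0.13}]' 0.05
python3 -m crank '[{"offset":[0,0,0],"spin":-0.13},{"offset":[0.001,0,0],"spin":-0.13},{"offset":[0,0,0],"spin":0}]'
python3 -m crank '[{"offset":[0,0,0],"spin":0},{"offset":[0,0,0],"spin":0},{"offset":[0,0,0],"spin":0},{"offset":[0,0,0],"spin":0},{"offset":[0,0,0],"spin":0},{"offset":[0,0,0],"spin":0}]' 0
python3 -c "
from rig import bot;s=bot.read_state();print(s['joint_positions'],s['position'],s['force'])"
```

```text
time_s: 15.6
position: [0.4999, 0.3227, 0.3986]
tcp_rot: [[-0.0, -0.288, -0.958], [0.001, -0.958, 0.288], [-1.0, -0.001, 0.001]]
force: [-0.9, 0.4, 0.1]
opening: 0.572
time_s: 15.9
position: [0.4999, 0.3227, 0.3975]
tcp_rot: [[-0.0, -0.038, -0.999], [0.001, -0.999, 0.038], [-1.0, -0.001, 0.0]]
force: [0.5, -0.4, -0.8]
opening: 0.574
time_s: 16.5
position: [0.5001, 0.3222, 0.3976]
tcp_rot: [[-0.0, -0.038, -0.999], [0.0, -0.999, 0.038], [-1.0, -0.0, 0.0]]
force: [-0.7, 0.1, 0.3]
opening: 0.253
[ 2.20348363e+01  2.83531497e+01  8.69921577e+01  1.22002961e-02
  6.46554245e+01 -1.55799919e+02] [0.50005653 0.32216209 0.39760659] [-0.70992234  0.10807212  0.25608954]
```

```bash
python3 -m crank '[{"offset":[0.00045,-0.00164,-0.0078],"spin":0.14},{"offset":[0.00045,-0.00164,-0.0078],"spin":0.14},{"offset":[0.00045,-0.00164,-0.0078],"spin":0.14}]'
cat > an.py <<'E'
from rig import bot
import numpy as np
s=bot.read_state();ax=np.array([.5132,.2668])
R=s["tcp_rot"];g=s["position"]+.164*R[:,0];p=g[:2]-ax;a=np.degrees(np.arctan2(p[1],p[0]));r=np.hypot(*p)
d=p/r;t=np.array([d[1],-d[0]]);F=s["force"]
print(f"t {s['time_s']:.2f} alpha {a:.2f} wound {np.radians((103.7-a)%360):.3f} r {r*1000:.2f} z {1000*s['position'][2]:.1f} yaw {np.degrees(np.arctan2(R[1,2],R[0,2])):.1f} Ft {F[:2]@t:.2f} Fr {F[:2]@d:.2f} Fz {F[2]:.2f} q6 {s['joint_positions'][5]:.0f} op {s['opening']*87:.1f}")
E
python3 an.py
```

```text
time_s: 16.8
position: [0.5222, 0.3234, 0.3963]
tcp_rot: [[-0.006, -0.447, -0.894], [0.001, -0.894, 0.447], [-1.0, 0.002, 0.006]]
force: [-5.7, 2.6, 3.4]
opening: 0.254
t 16.80 alpha 81.97 wound 0.379 r 57.38 z 396.3 yaw 153.4 Ft -6.01 Fr 1.78 Fz 3.40 q6 -132 op 22.1
```

```bash
python3 -m crank '[{"offset":[0,-0.003,-0.0074],"spin":0.14},{"offset":[0.00045,-0.00164,-0.0078],"spin":0.14},{"offset":[0.00045,-0.00164,-0.0078],"spin":0.14},{"offset":[0.00045,-0.00164,-0.0078],"spin":0.14}]'
python3 an.py
```

```text
time_s: 17.2
position: [0.5508, 0.3112, 0.3946]
tcp_rot: [[-0.006, -0.854, -0.52], [0.003, -0.52, 0.854], [-1.0, 0.004, 0.005]]
force: [-4.5, 3.3, 1.2]
opening: 0.255
t 17.20 alpha 50.67 wound 0.926 r 57.92 z 394.6 yaw 121.3 Ft -5.57 Fr -0.29 Fz 1.16 q6 -102 op 22.2
```

```bash
python3 -m crank '[{"offset":[0.00045,-0.00164,-0.0078],"spin":0.14},{"offset":[0.00045,-0.00164,-0.0078],"spin":0.14},{"offset":[0.00045,-0.00164,-0.0078],"spin":0.14},{"offset":[0.00045,-0.00164,-0.0078],"spin":0.14},{"offset":[0.00045,-0.00164,-0.0078],"spin":0.14}]'
python3 an.py; python3 look.py s11 scene; python3 -c "
import cv2
a=cv2.imread('pics/s11.png')[150:270,190:310]; cv2.imwrite('pics/s11z.png',cv2.resize(a,None,fx=5,fy=5,interpolation=cv2.INTER_CUBIC))"
```

```text
time_s: 17.7
position: [0.5699, 0.277, 0.3926]
tcp_rot: [[-0.001, -0.988, 0.153], [0.005, 0.153, 0.988], [-1.0, 0.002, 0.005]]
force: [-1.5, 6.5, 0.7]
opening: 0.262
t 17.70 alpha 11.05 wound 1.617 r 57.61 z 392.6 yaw 81.2 Ft -6.63 Fr -0.25 Fz 0.66 q6 -66 op 22.8
17.75 [0.5702 0.2759 0.3925] [[-0.0009 -0.9876  0.1573]
 [ 0.0039  0.1573  0.9875]
 [-1.      0.0015  0.0037]] [ 15.6804  31.6329  81.5559   0.2508  66.7992 -65.3688] [-1.2631  4.7912 -1.371 ]
```

View pics/s11z.png

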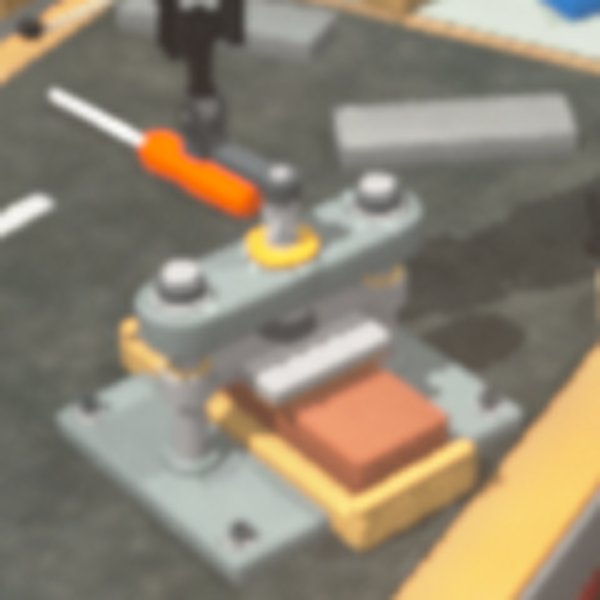

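The handle stays upright while winding, now at the far side (about (205,120) in the crop). The platen is still clear of the stone. From here I go slower.

```bash
python3 -m crank '[{"offset":[0.00022,-0.001,-0.0039],"spin":0.07},{"offset":[0.00022,-0.001,-0.0039],"spin":0.07},{"offset":[0.00022,-0.001,-0.0039],"spin":0.07},{"offset":[0.00022,-0.001,-0.0039],"spin":0.07}]' >/dev/null
python3 an.py;python3 -m crank '[{"offset":[0.00022,-0.001,-0.0039],"spin":0.07},{"offset":[0.00022,-0.001,-0.0039],"spin":0.07},{"offset":[0.00022,-0.001,-0.0039],"spin":0.07},{"offset":[0.00022,-0.001,-0.0039],"spin":0.07}]'>/dev/null
python3 an.py
```

```text
t 18.15 alpha -5.01 wound 1.897 r 57.48 z 391.7 yaw 65.5 Ft -5.94 Fr -0.60 Fz -1.92 q6 -51 op 22.9
t 18.55 alpha -21.00 wound 2.176 r 57.34 z 390.9 yaw 49.4 Ft -5.61 Fr -1.13 Fz -2.40 q6 -36 op 22.7
```

```bash
echo 'import sys; sys.exit(1 if abs(F[:2]@t)>7.2 else 0)' >> an.py
python3 -m crank '[{"offset":[0.0006,-0.001,-0.0039],"spin":0.07},{"offset":[0.0003,-0.001,-0.0039],"spin":0.07},{"offset":[0.00022,-0.001,-0.0039],"spin":0.07}]' >/dev/null; python3 an.py && python3 -m crank '[{"offset":[0.00022,-0.001,-0.0039],"spin":0.07},{"offset":[0.00022,-0.001,-0.0039],"spin":0.07},{"offset":[0.00022,-0.001,-0.0039],"spin":0.07}]' >/dev/null && python3 an.py && python3 -m crank '[{"offset":[0.00022,-0.001,-0.0039],"spin":0.07},{"offset":[0.00022,-0.001,-0.0039],"spin":0.07},{"offset":[0.00022,-0.001,-0.0039],"spin":0.07}]' >/dev/null && python3 an.py
```

```text
t 18.85 alpha -32.82 wound 2.383 r 57.42 z 390.1 yaw 37.4 Ft -5.77 Fr -0.12 Fz -1.64 q6 -25 op 22.1
t 19.15 alpha -44.71 wound 2.590 r 57.24 z 389.5 yaw 25.3 Ft -5.03 Fr -1.15 Fz -2.16 q6 -14 op 22.2
t 19.45 alpha -56.59 wound 2.798 r 57.08 z 388.9 yaw 13.3 Ft -5.48 Fr -2.50 Fz -3.37 q6 -2 op 22.3
```

```bash

python3 -m crank '[{"offset":[0.0008,-0.0006,-0.0039],"spin":0.07},{"offset":[0.0006,-0.001,-0.0039],"spin":0.07},{"offset":[0.0003,-0.001,-0.0039],"spin":0.07}]' >/dev/null; python3 an.py && python3 -m crank '[{"offset":[0.00025,-0.001,-0.0039],"spin":0.07},{"offset":[0.00025,-0.001,-0.0039],"spin":0.07},{"offset":[0.00025,-0.001,-0.0039],"spin":0.07}]' >/dev/null && python3 an.py && python3 -m crank '[{"offset":[0.00025,-0.001,-0.0039],"spin":0.07},{"offset":[0.00025,-0.001,-0.0039],"spin":0.07},{"offset":[0.00025,-0.001,-0.0039],"spin":0.07}]' >/dev/null && python3 an.py
```

```text
t 19.75 alpha -67.62 wound 2.990 r 56.95 z 388.2 yaw 1.3 Ft -5.12 Fr 0.33 Fz 0.63 q6 9 op 22.0
t 20.05 alpha -79.55 wound 3.198 r 56.60 z 387.6 yaw -10.7 Ft -5.78 Fr -0.64 Fz 0.61 q6 21 op 22.6
t 20.35 alpha -91.62 wound 3.409 r 56.26 z 386.9 yaw -22.7 Ft -5.52 Fr 0.90 Fz 1.20 q6 34 op 22.3
```

```bash

python3 -m crank '[{"offset":[0.0001,-0.0017,-0.0038],"spin":0.07},{"offset":[0.0002,-0.001,-0.0039],"spin":0.07},{"offset":[0.0002,-0.001,-0.0039],"spin":0.07}]' >/dev/null; python3 an.py && python3 -m crank '[{"offset":[0.00022,-0.001,-0.0039],"spin":0.07},{"offset":[0.00022,-0.001,-0.0039],"spin":0.07},{"offset":[0.00022,-0.001,-0.0039],"spin":0.07}]' >/dev/null && python3 an.py && python3 -m crank '[{"offset":[0.00022,-0.001,-0.0039],"spin":0.07},{"offset":[0.00022,-0.001,-0.0039],"spin":0.07},{"offset":[0.00022,-0.001,-0.0039],"spin":0.07}]' >/dev/null && python3 an.py; python3 look.py s12 scene; python3 -c "
import cv2
a=cv2.imread('pics/s12.png')[150:270,190:310]; cv2.imwrite('pics/s12z.png',cv2.resize(a,None,fx=5,fy=5,interpolation=cv2.INTER_CUBIC))"
```

```text
t 20.65 alpha -104.22 wound 3.629 r 56.36 z 386.2 yaw -34.8 Ft -6.13 Fr 0.39 Fz 0.87 q6 46 op 22.4
t 20.95 alpha -116.66 wound 3.846 r 56.15 z 385.5 yaw -46.8 Ft -5.49 Fr 1.31 Fz 2.30 q6 59 op 22.0
t 21.25 alpha -128.23 wound 4.048 r 55.85 z 385.1 yaw -58.8 Ft -8.00 Fr 1.21 Fz 1.97 q6 72 op 22.0
21.3 [0.4764 0.2239 0.385 ] [[ 0.0095  0.8559  0.517 ]
 [-0.0042  0.517  -0.856 ]
 [-0.9999  0.006   0.0085]] [13.0797 24.1063 97.5454 -0.4203 57.8733 72.1694] [ 5.5507 -6.9096  2.7154]
```

View pics/s12z.png

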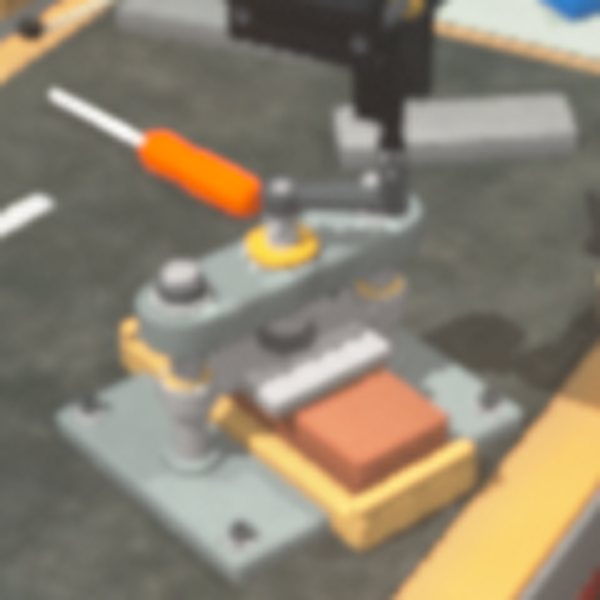

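The tangential pull rose from about 5.6 N free to 8 N, so the platen has met the stone. I go in small steps now.

```bash
python3 an.py; python3 -m crank '[{"offset":[0.0001,-0.0016,-0.0037],"spin":0.07}]' >/dev/null; python3 an.py
```

```text
t 21.30 alpha -128.90 wound 4.060 r 56.05 z 385.0 yaw -58.9 Ft -8.66 Fr 1.89 Fz 2.72 q6 72 op 22.3
t 21.40 alpha -131.88 wound 4.112 r 56.07 z 384.9 yaw -62.7 Ft -7.85 Fr 1.07 Fz 2.02 q6 76 op 22.3
```

```bash
python3 -m crank '[{"offset":[0.0001,-0.0014,-0.0038],"spin":0.07}]' >/dev/null; python3 an.py;  python3 -m crank '[{"offset":[0.0002,-0.001,-0.0039],"spin":0.07}]' >/dev/null; python3 an.py
```

```text
t 21.50 alpha -136.06 wound 4.185 r 56.37 z 384.6 yaw -66.8 Ft -10.53 Fr 0.44 Fz 1.01 q6 81 op 22.2
t 21.60 alpha -140.01 wound 4.253 r 56.31 z 384.4 yaw -70.8 Ft -9.96 Fr 0.61 Fz 3.03 q6 85 op 22.1
```

```bash
python3 -m crank '[{"offset":[0,0,0],"spin":0}]' >/dev/null; python3 an.py;python3 -m crank '[{"offset":[0,0,0],"spin":0}]' >/dev/null; python3 an.py; python3 -m crank '[{"offset":[0,0,0],"spin":0}]' >/dev/null; python3 an.py
```

```text
t 21.70 alpha -140.37 wound 4.260 r 56.48 z 384.4 yaw -70.6 Ft -8.99 Fr 0.57 Fz 1.36 q6 85 op 22.2
t 21.80 alpha -140.23 wound 4.257 r 56.43 z 384.4 yaw -70.6 Ft -10.21 Fr 1.12 Fz 1.12 q6 85 op 22.6
t 21.90 alpha -140.20 wound 4.257 r 56.46 z 384.4 yaw -70.6 Ft -9.68 Fr 2.19 Fz 1.55 q6 85 op 22.1
```

Running samples are 10.5 and 10.0 N against a free mean of 5.6 N, so +4.4 to +4.9 N, or about 75–85 N of press force. That is in the band, so I stop winding. Next I relieve the side force before releasing.

```bash
python3 -m crank '[{"offset":[0,0.0005,0.002],"spin":0}]' >/dev/null; python3 an.py;python3 -m crank '[{"offset":[0,0.0005,0.0015],"spin":0},{"offset":[0,0,0],"spin":0}]' >/dev/null; python3 an.py
```

```text
t 22.00 alpha -138.81 wound 4.233 r 56.72 z 384.3 yaw -70.6 Ft -7.09 Fr -0.08 Fz 2.23 q6 85 op 22.1
t 22.20 alpha -138.04 wound 4.219 r 56.91 z 384.2 yaw -70.7 Ft -5.06 Fr -0.47 Fz 1.77 q6 85 op 22.0
```

```bash
python3 -m crank '[{"offset":[0,0.0004,0.0015],"spin":0},{"offset":[0,0,0],"spin":0}]' >/dev/null; python3 an.py;python3 -m crank '[{"offset":[0,0,0],"spin":0},{"offset":[0,0,0],"spin":0},{"offset":[0,0,0],"spin":0},{"offset":[0,0,0],"spin":0}]' 0.05; python3 an.py; python3 look.py w13 wrist; python3 look.py s13 scene; python3 look.py t13 top; python3 -c "
import cv2
a=cv2.imread('pics/s13.png')[150:270,190:310]; cv2.imwrite('pics/s13z.png',cv2.resize(a,None,fx=5,fy=5,interpolation=cv2.INTER_CUBIC))"
```

```text
t 22.40 alpha -137.81 wound 4.215 r 57.47 z 383.9 yaw -70.8 Ft -6.16 Fr -0.39 Fz 5.27 q6 85 op 21.9
time_s: 22.8
position: [0.4676, 0.2292, 0.3822]
tcp_rot: [[-0.003, 0.944, 0.329], [0.0, 0.329, -0.944], [-1.0, -0.003, -0.001]]
force: [0.1, 0.1, -0.4]
opening: 0.52
t 22.80 alpha -140.87 wound 4.268 r 59.52 z 382.2 yaw -70.8 Ft 0.01 Fr -0.07 Fz -0.36 q6 85 op 45.3
22.85 [0.4678 0.2292 0.3823] [[-0.0026  0.9444  0.3289]
 [ 0.0002  0.3289 -0.9444]
 [-1.     -0.0024 -0.0011]] [13.7843 23.9939 98.3123  0.0562 57.8367 84.5525] [-0.1438 -1.1177 -0.5245]
22.9 [0.4679 0.2291 0.3824] [[-0.0021  0.9444  0.3289]
 [ 0.0002  0.3289 -0.9444]
 [-1.     -0.0019 -0.0009]] [13.7788 23.9932 98.2938  0.0464 57.8257 84.5548] [-0.0766 -0.4593  0.4537]
22.95 [0.4681 0.2291 0.3826] [[-0.0015  0.9444  0.3289]
 [ 0.0001  0.3289 -0.9444]
 [-1.     -0.0014 -0.0006]] [13.7716 23.9851 98.2766  0.0331 57.8192 84.5538] [0.1564 1.1718 0.7595]
```

View pics/s13z.png

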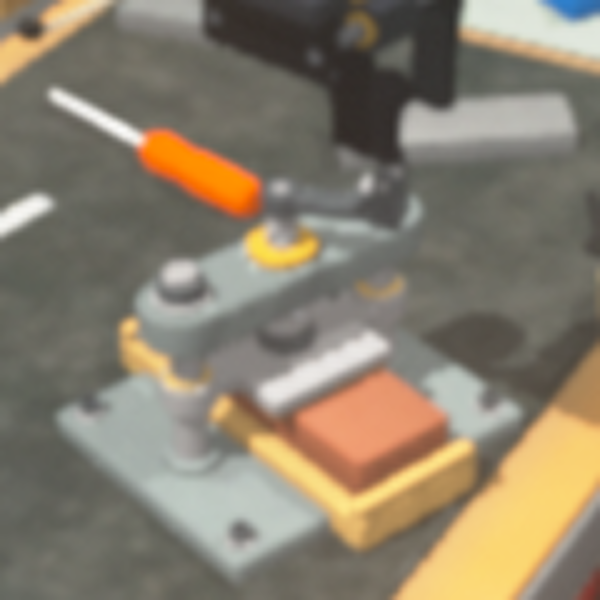

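View pics/w13.png

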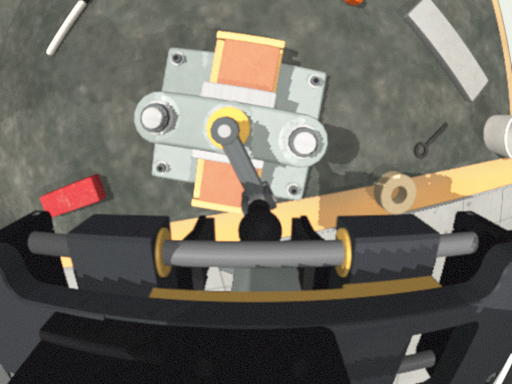

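```bash
python3 - <<'E'
from h import *
np.set_printoptions(precision=4,suppress=True)
c=pickle.load(open("pics/w13.pkl","rb"))
a=c["pixels"][100:270,190:340]; cv2.imwrite("pics/w13z.png",cv2.resize(a,None,fx=3.5,fy=3.5,interpolation=cv2.INTER_CUBIC))
print("hub",fback(c,226,130,.1525))
ax=np.array([.5132,.2668])
for al in (-136,-140,-144):
    d=np.array([np.cos(np.radians(al)),np.sin(np.radians(al))])
    f=lambda p:((np.array(fproj(c,p))-[190,100]+.5)*3.5-.5)
    print(al,"hub",f(np.r_[ax,.1525]),"pin",f(np.r_[ax+.055*d,.1685]),"ball",f(np.r_[ax+.055*d,.2145]))
E
```

```text
hub [0.5144 0.2656 0.1525]
-136 hub [119.8521 109.858 ] pin [235.5627 372.8952] ball [239.6071 467.0715]
-140 hub [119.8521 109.858 ] pin [217.4152 380.1337] ball [216.5112 475.9437]
-144 hub [119.8521 109.858 ] pin [198.8547 386.1155] ball [192.9392 483.2206]
```

View pics/w13z.png

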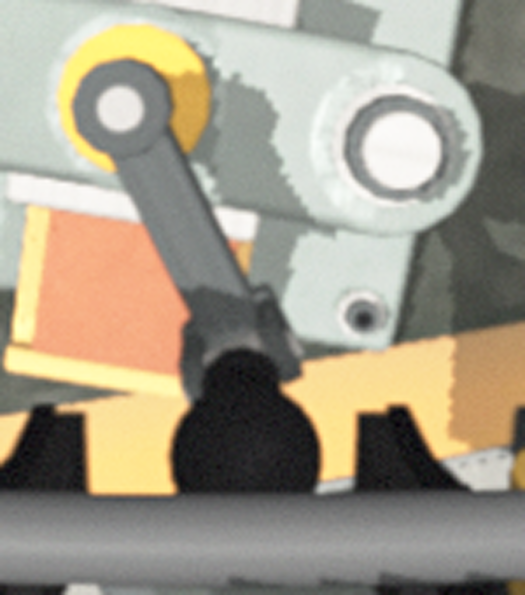

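```bash
python3 - <<'E'
from h import *
np.set_printoptions(precision=4,suppress=True)
c=pickle.load(open("pics/w13.pkl","rb"))
inv=lambda x,y:(190+(x+.5)/3.5-.5,100+(y+.5)/3.5-.5)
for y in(452,458): print(y,fback(c,*inv(247,y),.2145))
h=fback(c,*inv(120,107),.1525); print(h)
# arm edge mid-points along arm at arm top z .1525
for p in [(150,170),(190,240),(222,290)]:
    q=fback(c,*inv(*p),.1525); v=q-h; print(q,np.degrees(np.arctan2(v[1],v[0])),np.hypot(v[0],v[1]))
E
python3 - <<'E'
import cv2
a=cv2.imread('pics/t13.png')[150:260,190:310]; cv2.imwrite('pics/t13z.png',cv2.resize(a,None,fx=5,fy=5,interpolation=cv2.INTER_CUBIC))
E
```

```text
452 [0.4764 0.2284 0.2145]
458 [0.4754 0.228  0.2145]
[0.5138 0.267  0.1525]
[0.5036 0.2572 0.1525] -136.14291222456862 0.014122897609947328
[0.4926 0.2449 0.1525] -133.83070170088064 0.030605513292435976
[0.4848 0.2353 0.1525] -132.42958370813068 0.04295284782689838
```

View pics/t13z.png

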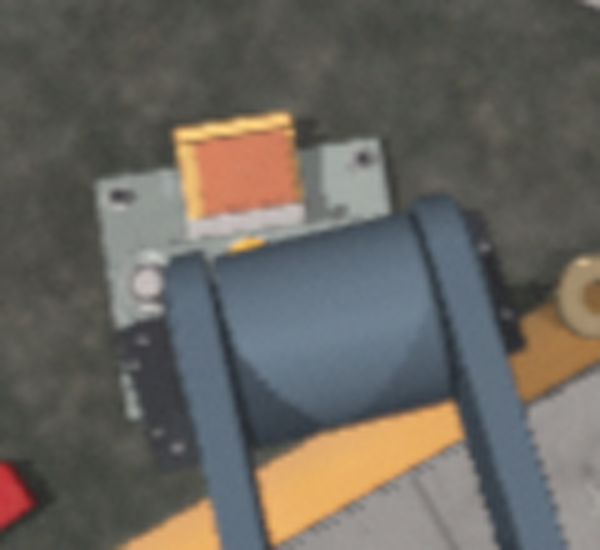

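The hub is at (226,130) and the upright ball at about (260,230) in the wrist picture, so the arm angle is about −134°. I align the jaws with the hinge and regrip.

```bash
python3 -m crank '[{"offset":[0,0,0],"spin":-0.117},{"offset":[0,0,0],"spin":-0.117},{"offset":[0,0,0],"spin":-0.117},{"offset":[0,0,0],"spin":-0.117},{"offset":[-0.0006,0.0024,0.003],"spin":0},{"offset":[-0.0006,0.0024,0.003],"spin":0},{"offset":[0,0,0],"spin":0},{"offset":[0,0,0],"spin":0}]'; python3 look.py w14 wrist
python3 - <<'E'
import cv2
a=cv2.imread('pics/w14.png')[100:270,190:340]; cv2.imwrite('pics/w14z.png',cv2.resize(a,None,fx=3.5,fy=3.5,interpolation=cv2.INTER_CUBIC))
E
```

```text
time_s: 23.75
position: [0.4764, 0.2281, 0.3842]
tcp_rot: [[-0.0, 0.696, 0.718], [0.0, 0.718, -0.696], [-1.0, 0.0, -0.0]]
force: [0.9, 0.4, -0.3]
opening: 0.581
23.8 [0.4762 0.2281 0.3841] [[-0.0003  0.6954  0.7186]
 [-0.      0.7186 -0.6954]
 [-1.     -0.0002 -0.0002]] [13.454  24.3574 97.2577  0.0041 58.4036 57.5098] [-0.6184 -0.1434 -0.1669]
```

View pics/w14z.png

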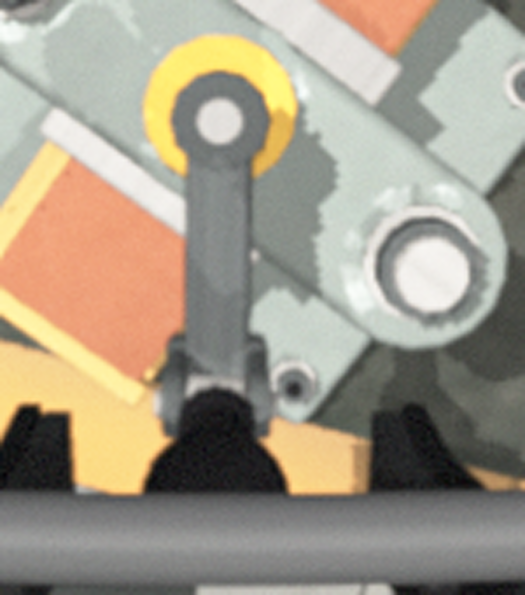

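The arm is vertical and centred at column 252.6 between the fingers. I grip and fold.

```bash
python3 -m crank '[{"offset":[0,0,0],"spin":0},{"offset":[0,0,0],"spin":0},{"offset":[0,0,0],"spin":0},{"offset":[0,0,0],"spin":0},{"offset":[0,0,0],"spin":0},{"offset":[0,0,0],"spin":0}]' 0; python3 an.py; python3 -m crank '[{"offset":[0.0006,0.0072,0],"spin":0},{"offset":[0.0017,0.007,0],"spin":0},{"offset":[0.0028,0.0067,0],"spin":0},{"offset":[0.0038,0.0061,0],"spin":0},{"offset":[0.0047,0.0055,0],"spin":0},{"offset":[0,0,0],"spin":0}]'; python3 an.py; python3 look.py w15 wrist
python3 - <<'E'
import cv2
a=cv2.imread('pics/w15.png')[100:270,190:340]; cv2.imwrite('pics/w15z.png',cv2.resize(a,None,fx=3.5,fy=3.5,interpolation=cv2.INTER_CUBIC))
E
```

```text
time_s: 24.4
position: [0.476, 0.2282, 0.3842]
tcp_rot: [[-0.001, 0.695, 0.719], [0.0, 0.719, -0.695], [-1.0, -0.0, -0.001]]
force: [-1.5, 0.9, 1.2]
opening: 0.256
t 24.40 alpha -134.03 wound 4.149 r 53.62 z 384.2 yaw -44.0 Ft 1.70 Fr 0.42 Fz 1.20 q6 57 op 22.3
time_s: 25.0
position: [0.4995, 0.2522, 0.3698]
tcp_rot: [[0.001, 0.695, 0.719], [0.001, 0.719, -0.695], [-1.0, 0.001, -0.0]]
force: [-0.8, 1.1, 0.6]
opening: 0.258
t 25.00 alpha -133.21 wound 4.135 r 19.88 z 369.8 yaw -44.0 Ft 1.34 Fr -0.25 Fz 0.55 q6 59 op 22.4
25.05 [0.4993 0.252  0.3699] [[ 0.0007  0.6946  0.7194]
 [ 0.0008  0.7194 -0.6946]
 [-1.      0.001  -0.0001]] [15.326  27.7012 93.7282  0.0376 58.5227 59.2994] [0.8556 0.7082 0.6635]
```

View pics/w15z.png

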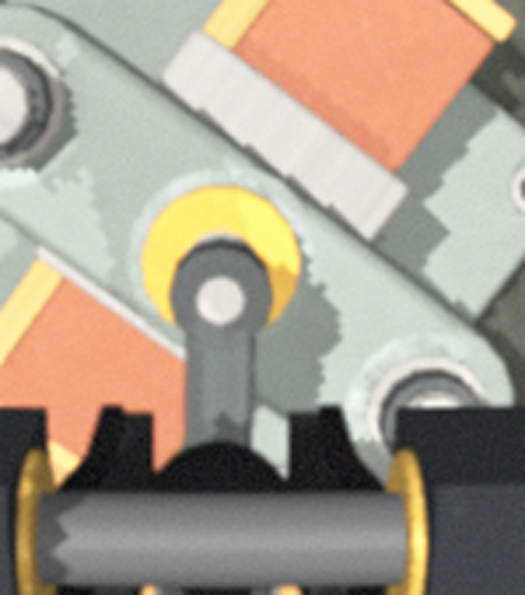

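The ball is still between the pads and folding towards the hub, with small forces. I continue down.

```bash
python3 -m crank '[{"offset":[0.0055,0.0047,0],"spin":0},{"offset":[0.0061,0.0038,0],"spin":0},{"offset":[0.0067,0.0028,0],"spin":0},{"offset":[0.007,0.0017,0],"spin":0}]'; python3 an.py;  python3 -m crank '[{"offset":[0.004,0.0004,0],"spin":0},{"offset":[0.0022,0.0001,0],"spin":0},{"offset":[0,0,0],"spin":0}]'; python3 an.py; python3 look.py s16 scene
python3 - <<'E'
import cv2
a=cv2.imread('pics/s16.png')[150:230,200:300]; cv2.imwrite('pics/s16z.png',cv2.resize(a,None,fx=7,fy=7,interpolation=cv2.INTER_CUBIC))
E
```

```text
time_s: 25.45
position: [0.5085, 0.2614, 0.345]
tcp_rot: [[0.002, 0.695, 0.719], [0.001, 0.719, -0.695], [-1.0, 0.002, 0.001]]
force: [0.3, 4.2, 3.9]
opening: 0.254
t 25.45 alpha -129.54 wound 4.071 r 6.79 z 345.0 yaw -44.0 Ft 2.46 Fr -3.40 Fz 3.90 q6 60 op 22.1
time_s: 25.75
position: [0.5087, 0.2615, 0.3389]
tcp_rot: [[0.002, 0.695, 0.719], [0.001, 0.719, -0.695], [-1.0, 0.002, 0.0]]
force: [2.5, 4.0, 3.2]
opening: 0.255
t 25.75 alpha -130.00 wound 4.079 r 6.65 z 338.9 yaw -44.0 Ft 0.67 Fr -4.63 Fz 3.15 q6 60 op 22.1
25.8 [0.5086 0.2615 0.339 ] [[ 0.0016  0.6949  0.7191]
 [ 0.001   0.7191 -0.6949]
 [-1.      0.0019  0.0005]] [16.0091 30.9883 93.5372  0.0377 55.3678 60.0036] [1.9049 3.795  2.3012]
```

View pics/s16z.png

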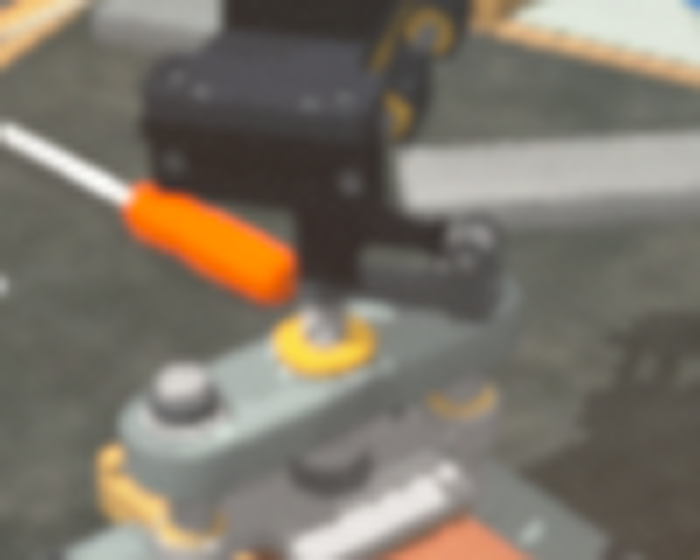

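```bash
python3 -m crank '[{"offset":[0.0008,0.001,0],"spin":0},{"offset":[0,0,0],"spin":0}]'; python3 an.py;python3 -m crank '[{"offset":[0.0008,0.0006,0],"spin":0},{"offset":[0,0,0],"spin":0}]'; python3 an.py
```

```text
time_s: 26.0
position: [0.5089, 0.2619, 0.3385]
tcp_rot: [[0.0, 0.695, 0.719], [-0.0, 0.719, -0.695], [-1.0, 0.0, 0.0]]
force: [1.9, 3.2, 3.2]
opening: 0.254
t 26.00 alpha -130.73 wound 4.092 r 6.41 z 338.5 yaw -44.0 Ft 0.68 Fr -3.65 Fz 3.19 q6 60 op 22.1
time_s: 26.2
position: [0.5092, 0.2622, 0.3376]
tcp_rot: [[-0.0, 0.695, 0.719], [-0.0, 0.719, -0.695], [-1.0, -0.0, 0.0]]
force: [1.2, 2.8, 3.5]
opening: 0.257
t 26.20 alpha -130.99 wound 4.096 r 6.13 z 337.6 yaw -44.0 Ft 0.94 Fr -2.86 Fz 3.55 q6 60 op 22.3
```

```bash
python3 -m crank '[{"offset":[0,0,0],"spin":0},{"offset":[0,0,0],"spin":0},{"offset":[0,0,0],"spin":0},{"offset":[0,0,0],"spin":0}]' 0.06;python3 -m crank '[{"offset":[-0.012,0,0],"spin":0},{"offset":[-0.012,0,0],"spin":0},{"offset":[-0.012,0,0],"spin":0},{"offset":[-0.012,-0.01,0],"spin":0},{"offset":[0,-0.01,0],"spin":0},{"offset":[0,-0.01,0],"spin":0},{"offset":[0,-0.01,0],"spin":0},{"offset":[0,0,0],"spin":0}]'; python3 look.py w17 wrist;python3 look.py s17 scene
python3 - <<'E'
import cv2
a=cv2.imread('pics/s17.png')[150:230,200:300]; cv2.imwrite('pics/s17z.png',cv2.resize(a,None,fx=7,fy=7,interpolation=cv2.INTER_CUBIC))
E
```

```text
time_s: 26.6
position: [0.5088, 0.262, 0.3369]
tcp_rot: [[-0.002, 0.695, 0.719], [-0.001, 0.719, -0.695], [-1.0, -0.002, -0.001]]
force: [0.3, -0.4, 0.4]
opening: 0.534
time_s: 27.4
position: [0.4799, 0.2325, 0.3849]
tcp_rot: [[-0.003, 0.695, 0.719], [-0.001, 0.719, -0.695], [-1.0, -0.003, -0.002]]
force: [-0.1, -0.6, 0.4]
opening: 0.687
27.45 [0.4807 0.2329 0.3851] [[-0.0015  0.6953  0.7187]
 [-0.0003  0.7187 -0.6953]
 [-1.     -0.0013 -0.0009]] [13.8588 24.7434 96.3251  0.0033 59.0197 57.9077] [ 0.4313 -0.5266 -0.6538]
27.5 [0.4813 0.2333 0.3852] [[-0.0005  0.6951  0.7189]
 [ 0.      0.7189 -0.6951]
 [-1.     -0.0003 -0.0004]] [13.8797 24.7722 96.2447  0.0096 59.0112 57.9115] [-0.1068 -0.2017  1.2099]
```

View pics/s17z.png

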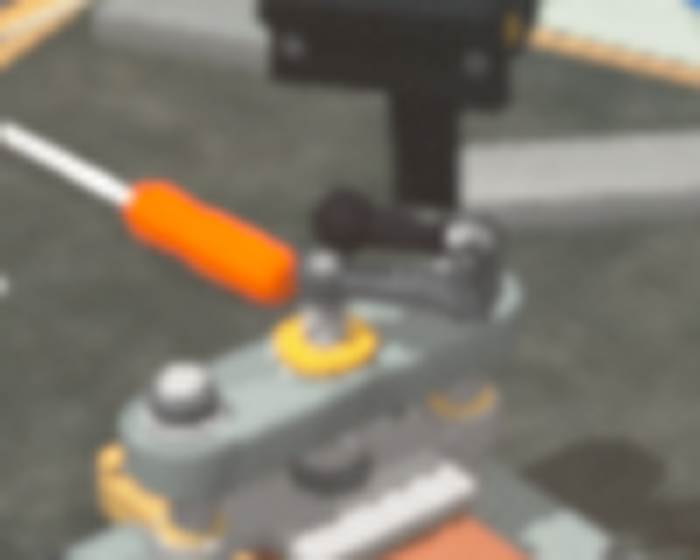

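View pics/w17.png

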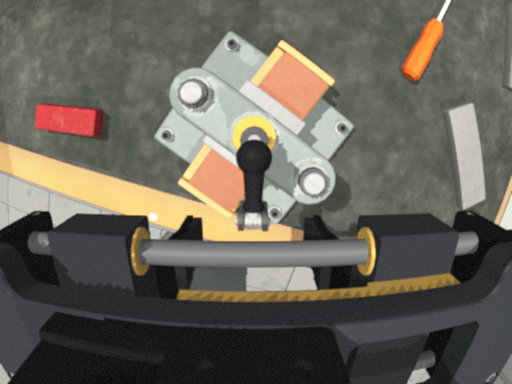

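The handle lies over the arm again, the ball next to the hub. In the scene crop the gap under the ball looks slightly large, so I check the fold angle numerically.

```bash
python3 - <<'E'
from h import *
np.set_printoptions(precision=1,suppress=True)
s=pickle.load(open("pics/s17.pkl","rb"));w=pickle.load(open("pics/w17.pkl","rb"))
ax=np.array([.5136,.267]);al=np.radians(-134);d=np.array([np.cos(al),np.sin(al)])
zs=lambda u:(np.array(u)-[200,150]+.5)*7-.5
pin=np.r_[ax+.055*d,.1685]; h=np.array([-d[1],d[0]])
e=[zs(proj(s,pin+np.r_[k*h,0])) for k in(.011,-.011)]
print("pin",zs(proj(s,pin)),"ends",e,"hub top",zs(proj(s,np.r_[ax,.1525])),"wrist pin",np.array(fproj(w,pin)))
for f in (0,5,10,15,20):
    a=np.radians(f);b=pin+.046*np.r_[-d*np.cos(a),np.sin(a)]; print(f,zs(proj(s,b)),np.array(fproj(w,b)))
# start image
s0=pickle.load(open("pics/a_scene.pkl","rb"))
P=cloud(s); z0=lambda x,y:(int(200+x/7),int(150+y/7))
for p in [(343,205),(343,215),(343,225),(390,222),(420,228),(465,235),(325,265),(400,290)]:
    u,v=z0(*p);print(p,np.round(P[v-1:v+2,u-1:u+2].reshape(-1,3).mean(0)*1000))
E
```

```text
pin [469.6 238.4] ends [array([476.7, 222.2]), array([462.3, 254.8])] hub top [317.3 259.8] wrist pin [253.8 221.7]
0 [340.6 223.7] [253.8 156.7]
5 [340.8 213.9] [253.8 157.9]
10 [341.9 204.2] [253.8 159.7]
15 [344.  194.7] [253.9 162.1]
20 [347.  185.5] [253.9 165.1]
(343, 205) [500. 262. 180.]
(343, 215) [499. 263. 178.]
(343, 225) [497. 264. 174.]
(390, 222) [403. 299. 236.]
(420, 228) [484. 241. 173.]
(465, 235) [472. 231. 173.]
(325, 265) [511. 265. 152.]
(400, 290) [485. 249. 149.]
```

The fold angle reads about 2°, within measuring error. A light push from above with closed fingertips will make sure.

```bash
python3 -m crank '[{"offset":[0,0,0],"spin":0},{"offset":[0,0,0],"spin":0},{"offset":[0,0,0],"spin":0},{"offset":[0,0,0],"spin":0},{"offset":[0,0,0],"spin":0},{"offset":[0,0.012,0],"spin":0},{"offset":[0,0.012,0],"spin":0},{"offset":[0,0.01,0],"spin":0},{"offset":[0.008,0,0],"spin":0},{"offset":[0.008,0,0],"spin":0},{"offset":[0.003,0,0],"spin":0},{"offset":[0,0,0],"spin":0}]' 0;python3 -m crank '[{"offset":[0.002,0,0],"spin":0},{"offset":[0,0,0],"spin":0}]'
```

```text
time_s: 28.7
position: [0.5046, 0.2578, 0.3654]
tcp_rot: [[-0.002, 0.695, 0.719], [-0.001, 0.719, -0.695], [-1.0, -0.002, -0.001]]
force: [-0.1, -0.7, -0.1]
opening: 0.005
time_s: 28.9
position: [0.505, 0.2579, 0.3645]
tcp_rot: [[-0.0, 0.695, 0.719], [-0.0, 0.719, -0.695], [-1.0, -0.0, -0.0]]
force: [-0.6, 0.8, 0.8]
opening: 0.005
```

```bash
python3 -m crank '[{"offset":[0.0015,0,0],"spin":0},{"offset":[0,0,0],"spin":0}]';python3 -m crank '[{"offset":[0.001,0,0],"spin":0},{"offset":[0,0,0],"spin":0}]'
```

```text
time_s: 29.1
position: [0.5052, 0.258, 0.3632]
tcp_rot: [[0.001, 0.695, 0.719], [0.0, 0.719, -0.695], [-1.0, 0.001, 0.0]]
force: [0.5, 0.4, 0.6]
opening: 0.006
time_s: 29.3
position: [0.5053, 0.2581, 0.3623]
tcp_rot: [[0.001, 0.695, 0.719], [0.0, 0.719, -0.695], [-1.0, 0.001, 0.0]]
force: [-0.6, 0.2, 2.1]
opening: 0.003
```

```bash
python3 -m crank '[{"offset":[0.001,0,0],"spin":0},{"offset":[0,0,0],"spin":0}]';python3 -m crank '[{"offset":[0.001,0,0],"spin":0},{"offset":[0,0,0],"spin":0}]'
```

```text
time_s: 29.5
position: [0.5054, 0.2582, 0.3618]
tcp_rot: [[0.002, 0.695, 0.719], [0.0, 0.719, -0.695], [-1.0, 0.001, 0.001]]
force: [-1.4, -1.2, 5.4]
opening: 0.005
time_s: 29.7
position: [0.5055, 0.2581, 0.3614]
tcp_rot: [[0.002, 0.695, 0.719], [0.0, 0.719, -0.695], [-1.0, 0.002, 0.001]]
force: [-0.8, -0.8, 7.8]
opening: 0.003
```

The push meets a firm stop (7.8 N, tip at z≈0.179, the ball's folded height), so the handle is fully folded. Now I retreat and take a last look.

```bash
python3 -m crank '[{"offset":[-0.005,0,0],"spin":0},{"offset":[-0.02,0,0],"spin":0},{"offset":[-0.03,0,0],"spin":0},{"offset":[-0.03,-0.02,0],"spin":0},{"offset":[-0.02,-0.025,0],"spin":0},{"offset":[0,-0.025,0],"spin":0},{"offset":[0,-0.025,0],"spin":0},{"offset":[0,0,0],"spin":0},{"offset":[0,0,0],"spin":0}]'; python3 look.py w18 wrist;python3 look.py s18 scene
python3 - <<'E'
import cv2,pickle
from h import *
a=cv2.imread('pics/s18.png')[150:270,190:310]; cv2.imwrite('pics/s18z.png',cv2.resize(a,None,fx=5,fy=5,interpolation=cv2.INTER_CUBIC))
A=pickle.load(open("pics/a_scene.pkl","rb"))["pixels"].astype(int);B=pickle.load(open("pics/s18.pkl","rb"))["pixels"].astype(int)
D=np.abs(A-B).max(2)>40
for n in("grey_stone","wax_bar","masking_tape"):
    m=pickle.load(open(f"pics/a_scene_{n}.pkl","rb"))["region"];print(n,D[m].mean())
E
```

```text
time_s: 30.6
position: [0.4391, 0.1896, 0.4651]
tcp_rot: [[0.001, 0.695, 0.719], [0.0, 0.719, -0.695], [-1.0, 0.001, 0.0]]
force: [0.6, 1.3, -0.2]
opening: 0.006
30.65 [0.4396 0.1899 0.4651] [[ 0.001   0.6949  0.7191]
 [ 0.0005  0.7191 -0.6949]
 [-1.      0.001   0.0004]] [ 9.9593 14.5139 97.9503  0.0195 67.4765 53.9738] [0.7203 0.5528 0.0343]
30.7 [0.4399 0.1901 0.465 ] [[ 0.0008  0.6946  0.7194]
 [ 0.0004  0.7194 -0.6946]
 [-1.      0.0009  0.0003]] [ 9.977  14.543  97.9217  0.0154 67.4847 53.9685] [-0.0839  0.1618 -0.5211]
grey_stone 0.013513513513513514
wax_bar 0.0
masking_tape 0.0
```

View pics/s18z.png

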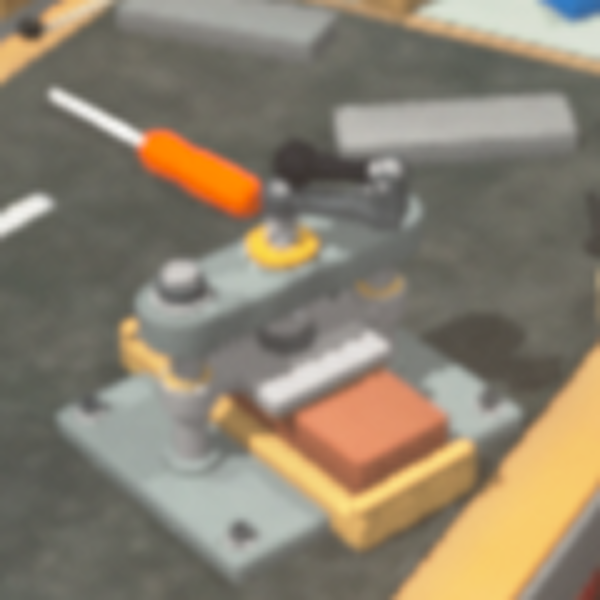

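View pics/w18.png

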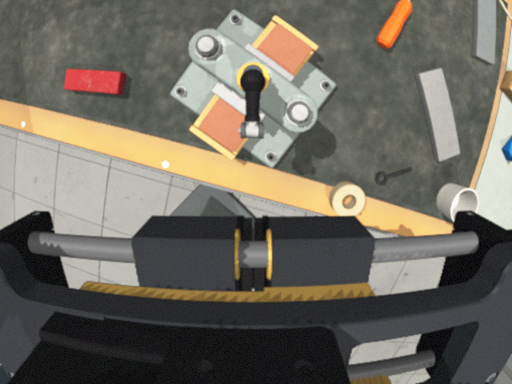

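The handle is flat over its arm at the same crank angle, the platen is down on the stone and the other things are undisturbed.

```bash
python3 -c "
from rig import bot
print(bot.hand_in())"
```

```text
the job is handed in; nothing more can be done
None
```

I flipped the handle upright, wound it clockwise about 4.15 rad until the platen was tight on the stone, folded it flat again, and handed the job in at about 31 s. The hand-in gives no verdict.

- **Upright:** the handle was pushed against its stop, where it held a steady 6 N at the ball, well above what the stiff hinge alone would give. A scene-picture estimate taken before that push had read only about 86°.
- **Press force:** the handle pulled about 5.6 N running free and 10.0–10.5 N at the end, so 4.4–4.9 N harder. That is roughly 75–85 N on the stone. While the hand paused I still read 9.0–10.2 N, which against the stated 4 N left when free could mean up to about 97 N. Both are inside the 40–110 N band but above the 70 N aim, and I did not back it off.
- **Folded flat:** a picture after folding suggested about 2° still open. I then pressed the ball down lightly and met a firm stop at 7.8 N, at the height expected when it is flat. In the last wrist picture the crank was still at the angle where winding stopped, about −134°.
- **Other things:** the wax bar, tape and grey stone showed no movement between the first and last scene pictures. The gripper was well clear and touching nothing at hand-in.

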